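Clamp a sample tube in the bench tube clamp

TASK

Lay the long sample tube from the rest into the saddle of the tube clamp, with the middle of its length over the saddle, then swing the clamp's hinged half fully down over it. After that swing the T-headed bolt upright into the slot of the hinged half, and last roll the small thumbwheel on top towards the hinge side as far as it goes. Leave the tube clamped and do not disturb the other vial in the rest or the bottle and vial standing nearby.

Things in the scene. Friction and masses are not known exactly. Their poses are not given: they have to be found in the camera images.
- clamp: bench tube clamp, fixed. Origin: centre of the underside of its grey plate (124 x 80 x 10 mm); x runs across the saddle from hinge side (-x) to bolt side (+x), y along the clamped tube, z up. Saddle: 90 degree V open to +z, y from -12 to 12 mm; the tube sticks out on both sides. Above the plate all parts lie within 13 mm of y = 0, save the bolt's T-bar (16 mm)
- clamp_seat (a point): point on the axis of a seated tube, over the middle of the saddle, 55 mm above the worktop; axes as the clamp's
- strap_hinge (a point): middle of the hinge pin of the hinged half: in the clamp's frame x = -34, z = 59 mm; the pin runs along the clamp's y
- strap (a joint): angle of the hinged half (rad): 0 = fully down (stop; clears the tube by 0.7 mm), grows as it opens, 1.57 = straight up, 2.5 = open stop, leaning back away from the bolt. Stiff: stays where it is left, about 1 N at the lug moves it. Below about 2.0 it is in the way of a hand laying the tube from above; it may start so and is then to be opened further first
- strap_lug (a point): middle of the forked lug at the free end of the hinged half, 68 mm from the pin along the half's own x; half down: clamp x = 34, z = 63 mm. 24 mm wide along the clamp's y (10 mm slot between 7 mm prongs, open at the free end), 22 mm long, 8 mm thick. Can be pinched across the 24 mm and pivots between the fingers. Site axes: x from pin to lug, y the clamp's y
- bolt_pivot (a point): middle of the pivot of the swing bolt: in the clamp's frame x = 34, z = 33 mm; its axis runs along the clamp's y
- bolt (a joint): angle of the swing bolt (rad): 0 = upright in the slot (stop at -0.04), grows as it swings outwards from the saddle, 1.5 = nearly level outwards. Stays where it is left; about 1 N at the head moves it. Its collar passes 4 mm above the lug: it goes in only when the hinged half is fully down, and then holds it down
- bolt_head (a point): middle of the steel T-bar at the end of the bolt, 45 mm from the bolt pivot. Bar 10 mm in diameter, 32 mm long along the clamp's y; can be pinched across its ends and pivots between the fingers. A collar of 16 mm diameter lies 4 to 7 mm below it
- wheel (a joint): turn of the thumbwheel (rad): 0 = slack, 1.3 = tight, its stop; grows as the top of the rim moves towards the hinge side (the clamp's -x when the half is down). Needs about 1.2 N along the rim; 1.3 rad are 14 mm of rim
- wheel_crest (a point): top of the exposed rim of the thumbwheel; half down: clamp x = 0, z = 92 mm. Steel wheel, 22 mm diameter, 9 mm wide, axis along the clamp's y, sunk between two black cheeks so that 5 mm of rim stand out; roll it with a fingertip pressed on the rim. The T-bar of the upright bolt stands 34 mm away on the bolt side, its top 9 mm lower
- sample_tube: long capped tube, 104 mm, 18 to 35 g, in one place of the rest; body 27.6 mm diameter over 92 mm, then blue cap 30.8 mm. Origin: centre of its bottom end; z along the tube to the cap. In the rest its axis lies 45 mm above the worktop, level; the rest's boards (6 mm thick) carry it 41 and 74 mm from the bottom end, the first 37 mm stick out free. Either way round in the clamp
- tube_middle (a point): point on the axis of the sample tube halfway along its length, 52 mm from the bottom end
- rest: white rest with two places for lying tubes, 62 mm apart, one holding the sample tube and one the other vial; fixed. Origin: centre between the places at the underside; the tubes lie along its y, caps to +y; foot plate 136 x 56 x 8 mm, boards up to 44 mm high
- vial: the other lying vial, shorter and thicker: 90 mm long, 31 mm body, 34 mm white cap; to be left where it is. Origin: centre of its bottom end, z to the cap
- amber_bottle: small brown bottle, 33 mm wide, 92 mm high, standing near the clamp; leave it. Origin: middle of its underside
- standing_vial: white vial, 34 mm wide, 90 mm high, standing near the rest; leave it. Origin: middle of its underside
There are look-alikes about, which are no part of the job. Leave any red look-alike of the sample_tube alone.

How it is judged:
By the outcome, as a careful person would: the job done as asked, in the order asked, and still so for the second after the job is handed in, with the robot touching nothing.
It also fails if it takes over 72 s, if anything falls off the work surface, if the arm or the gripper's body presses on something with over 40 N, if the wrist force passes 120 N, or if a joint passes its speed limit or range.

ROBOT

A 6-joint arm with a two-finger parallel gripper is mounted at the origin on a cart in front of the work surface, level with it; the furniture and walls round the work are solid. World frame = base frame: x ahead of the robot, y to its left, z up, the work surface at z = 0. Lengths are in m, angles in rad, forces in N, time in s.
With the tool pointing down it reaches from about 0.3 to 0.875 m from the base axis. Payload 6.4 kg.
Tool frame: the origin (TCP) lies where the fingers leave the gripper's body, on its centre line; the fingertips stand 64 mm ahead of it and the grasp point (between the pads) lies 45 mm ahead of it; z points along the fingers, y is the direction in which the jaws open and shut (so a half turn about z gives the same grasp; the last joint's range is limited). The gripper opens to 88 mm and grips with 3 to 60 N. Pads are 18 mm wide; open, the fingers measure 123 mm over their backs; the gripper's body (75 mm by 187 mm) begins 45 mm behind the grasp point.
Start: joints at [1.066, 0.181, 1.607, -0, 1.354, -0.206], TCP at [0.169, 0.55, 0.303] pointing down, gripper open.
Joint ranges: [-2.99, 2.99], [-0.89, 2.07], [0.3, 2.58], [-1.14, 4.28], [0, 2.63], [-3.12, 3.12]. Speed limits (rad/s): [2.57, 2.57, 3.01, 3.14, 3.14, 3.14].

INTERFACE

Orientations are given as a unit quaternion [w, x, y, z].
In Python, from rig import sense, vision, env gives the robot as it stands. The module is installed in compiled form; this text tells all that it offers.
- The arm moves only by the shell command python3 -m crank 'ROWS' [OPENING]. ROWS is JSON, a list of rows, each an object with "delta_pos": the shift along the tool's x, y, z in m, a list of three; "spin": the turn about the tool's z in rad. A call has 1 to 12 rows; each row is the pose to reach, as a shift and turn from the pose measured when the call began, along the tool's axes at that moment; what a row does not reach only later rows make up. A row lasts 1/12 s, in which the tool goes at most 41.7 mm and 7.16 degrees, less where a joint would pass 70% of its speed; a pose out of reach is approached as far as the arm can. A call with a gripper value outside its range is refused whole. OPENING is the finger opening in m, from 0 to 0.0881, set as the call begins (- or left out, the last holds). The fingers move at their own pace and stop on an object; the grip force is fixed at half the most. Time passes only in rows, so rows that repeat a pose let the fingers close. It gives the time, the measured TCP pose, the force and the opening at its end, in the units of the state.
- sense(): the state, without advancing time (a new reading comes with each control period).
- vision.camera(name): name is "side" or "top" or "wrist"; returns a dict with "frame" (384x512x3 uint8, blue, green, red), "K" (3x3 intrinsics, pixels), "k1" (the pictures are not rectified: a ray, as slopes to the right and down, at radius r is drawn at 1 + k1 r^2 times it, then the intrinsics apply), "origin" and "orientation" of the camera in the world. Camera axes: x right, y down, z forward; pixel columns grow to the right and rows downward; lengths in m; the calibration is good to about 2 mm. A picture is of the moment at which its call begins. There is no depth.
- env.hand_in(): hands the job in, once; it reports no verdict.
Trained networks look in the newest picture that a camera, given by its name, has taken for a name from the list of things; names that differ only in an ending like _2 or _b are one class to them, and where a whole thing is asked for, a point or a joint stands for the part that bears it (a point fixed in the world has none). Each returns a list of dicts, best first, with "conf" (0 to 1); they miss things now and then, are a little off and sometimes report something else, mostly with a low value. They report only what shows in the picture. A call takes as long as a camera call. They do not tell look-alikes from the thing itself.
- vision.look_for(name, camera): "at" ([column, row] in pixels, amid what is visible of it).
- vision.cut_out(name, camera): "pixels" (384x512 bool, what is visible of it) and "at" ([column, row] in pixels, amid what is visible of it).
- vision.spot_point(name, camera): "at" ([column, row] in pixels: a listed point, or the origin of a listed thing).
The state is a dict: "t": time; "joints": joint angles; "dq": joint speeds; "effort": joint torques, N m; "tool_pos": TCP position; "tcp_rot": TCP orientation; "wrist_force": force on the tool from outside, world axes, zero at the start; "moment": the same for the moment, N m; "gripper_width": finger opening in m.
Only numpy, scipy, OpenCV 4.12 (cv2) and the standard library are available. Lean on these libraries where they do the work, as an engineer would, in place of code of your own. Each camera call takes 0.05 s, during which the arm holds its last target.

## Working session

There is one attempt and no reset: what is moved stays moved. The work goes in short steps, Python scripts to look and compute and a shell command to move; the robot and the scene stay as the last step left them, time stands still between calls to the robot, and variables do not carry over. Pictures are saved under pics/ and viewed, and the job is handed in when it is done.

```bash
mkdir -p pics; ls
cat > h.py <<'E'
from rig import sense, vision, env
import numpy as np, cv2
from scipy.spatial.transform import Rotation as R
def Rq(q): return R.from_quat([q[1],q[2],q[3],q[0]]).as_matrix()
def ray(c,px):
    K=np.array(c["K"]); u=np.linalg.solve(K,[px[0],px[1],1.])[:2]
    s=u.copy()
    for _ in range(30):
        s=u/(1+c["k1"]*(s@s))
    d=Rq(c["orientation"])@np.array([s[0],s[1],1.]); return np.array(c["origin"]),d/np.linalg.norm(d)
def at_z(c,px,z):
    o,d=ray(c,px); return o+d*(z-o[2])/d[2]
def proj(c,p):
    q=Rq(c["orientation"]).T@(np.array(p)-np.array(c["origin"])); s=q[:2]/q[2]
    s=s*(1+c["k1"]*(s@s)); K=np.array(c["K"]); return (K@[s[0],s[1],1])[:2]
def tri(obs):
    A=np.zeros((3,3));b=np.zeros(3)
    for c,px in obs:
        o,d=ray(c,px);P=np.eye(3)-np.outer(d,d);A+=P;b+=P@o
    p=np.linalg.solve(A,b)
    res=[np.linalg.norm((np.eye(3)-np.outer(ray(c,px)[1],ray(c,px)[1]))@(p-ray(c,px)[0])) for c,px in obs]
    return p,res
E
python3 - <<'E'
from h import *
np.set_printoptions(precision=3,suppress=True)
s=sense(); print(s)
for n in ["side","top","wrist"]:
    c=vision.camera(n); cv2.imwrite(f"pics/{n}0.png",c["frame"]); print(n,c["K"],c["k1"],c["origin"],c["orientation"])
E
```

```text
pics
{'t': 0.0, 'joints': array([ 1.066,  0.182,  1.608,  0.   ,  1.354, -0.206]), 'dq': array([ 0.   , -0.001,  0.   , -0.   , -0.001,  0.001]), 'effort': array([  0.   , -43.388, -34.185,   0.07 ,   0.039,  -0.   ]), 'tool_pos': array([0.169, 0.549, 0.302]), 'tcp_rot': array([-0.   ,  0.149,  0.989, -0.001]), 'wrist_force': array([-0.44 ,  0.247,  0.308]), 'moment': array([-0.052,  0.001,  0.018]), 'gripper_width': 0.08806361054014059}
side [[391.051   0.    257.405]
 [  0.    391.051 192.236]
 [  0.      0.      1.   ]] -0.1333820236180222 [0.461 0.849 0.486] [ 0.047 -0.071  0.836 -0.542]
top [[490.35    0.    253.6  ]
 [  0.    490.35  196.062]
 [  0.      0.      1.   ]] -0.15589564529032993 [ 0.486 -0.072  1.531] [-0.028  0.717 -0.696  0.024]
wrist [[334.402   0.    253.521]
 [  0.    334.402 193.643]
 [  0.      0.      1.   ]] -0.025573835977345524 [0.1   0.572 0.384] [0.115 0.796 0.588 0.083]
```

View pics/side0.png

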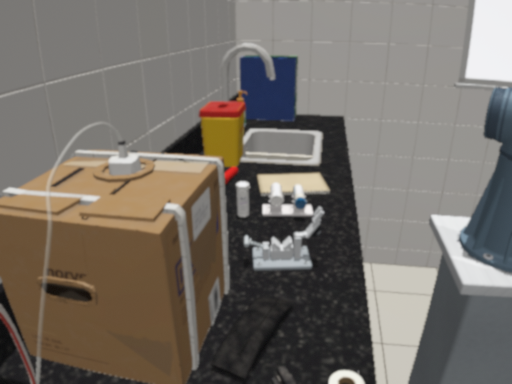

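View pics/top0.png

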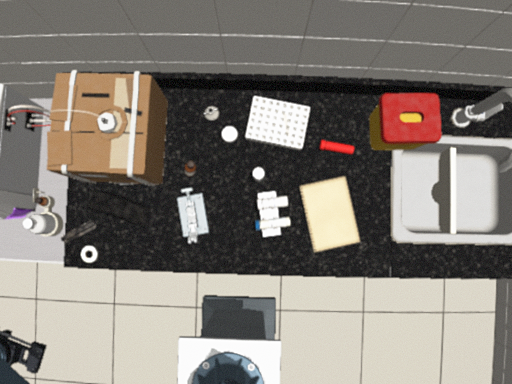

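View pics/wrist0.png

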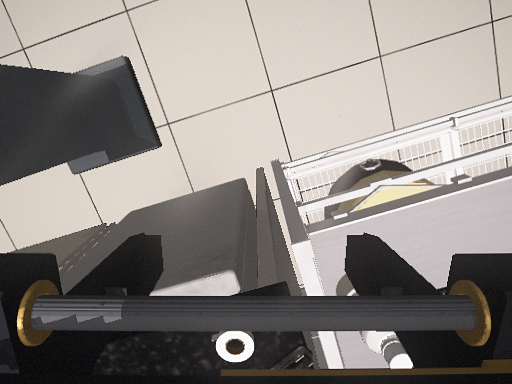

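Run:
```python
from h import *
np.set_printoptions(precision=3,suppress=True)
for n in ["side","top"]:
    c=vision.camera(n)
    for t in ["clamp","clamp_seat","strap_hinge","strap_lug","bolt_pivot","bolt_head","wheel_crest","sample_tube","tube_middle","rest","vial","amber_bottle","standing_vial"]:
        print(n,t,[(np.round(d["at"],1).tolist(),round(d["conf"],2)) for d in vision.spot_point(t,n)][:4])
```

```text
side clamp [([281.2, 260.1], 0.87)]
side clamp_seat [([279.0, 237.4], 0.65)]
side strap_hinge [([298.2, 236.1], 0.78)]
side strap_lug [([316.0, 212.7], 0.61), ([249.5, 241.5], 0.48)]
side bolt_pivot []
side bolt_head [([247.1, 242.9], 0.49)]
side wheel_crest [([283.3, 261.4], 0.69), ([318.2, 229.1], 0.66)]
side sample_tube [([237.0, 169.2], 0.55), ([297.5, 189.7], 0.49)]
side tube_middle [([301.9, 194.8], 0.64)]
side rest [([285.5, 202.9], 0.74)]
side vial [([275.8, 188.1], 0.68)]
side amber_bottle []
side standing_vial [([244.0, 213.2], 0.95)]
top clamp [([193.3, 215.5], 0.95)]
top clamp_seat [([190.9, 211.6], 0.86), ([184.1, 190.7], 0.68)]
top strap_hinge [([194.7, 226.9], 0.68)]
top strap_lug [([192.5, 242.2], 0.54), ([257.8, 175.7], 0.49)]
top bolt_pivot [([189.8, 202.6], 0.81), ([190.4, 172.2], 0.46)]
top bolt_head [([182.2, 187.5], 0.42)]
top wheel_crest [([194.7, 244.2], 0.64)]
top sample_tube [([290.5, 220.1], 0.82), ([351.3, 149.8], 0.59)]
top tube_middle [([269.7, 221.3], 0.78), ([337.8, 147.7], 0.69)]
top rest [([272.4, 212.8], 0.83)]
top vial [([285.6, 199.3], 0.61)]
top amber_bottle [([188.6, 173.4], 0.56), ([183.9, 191.0], 0.15)]
top standing_vial [([192.6, 227.5], 0.6), ([259.1, 175.3], 0.43)]
```

Run:
```python
from h import *
np.set_printoptions(precision=3,suppress=True)
c=cv2.imread("pics/top0.png"); a=c[150:260,160:310]; cv2.imwrite("pics/top_crop.png",cv2.resize(a,None,fx=5,fy=5,interpolation=cv2.INTER_CUBIC))
c=cv2.imread("pics/side0.png"); a=c[170:280,220:340]; cv2.imwrite("pics/side_crop.png",cv2.resize(a,None,fx=5,fy=5,interpolation=cv2.INTER_CUBIC))
S=vision.camera("side");T=vision.camera("top")
for n,s,t in [("clamp",(281.2,260.1),(193.3,215.5)),("hinge",(298.2,236.1),(194.7,226.9)),("lug",(316,212.7),(192.5,242.2)),("head",(247,243),(184,190)),("crest",(318.2,229.1),(194.7,244.2)),("tmid",(301.9,194.8),(269.7,221.3)),("rest",(285.5,202.9),(272.4,212.8)),("svial",(244,213.2),(259.1,175.3))]:
    print(n,*tri([(S,s),(T,t)]))
for n,t,z in [("clamp",(193.3,215.5),0),("seat",(190.9,211.6),.055),("hinge",(194.7,226.9),.059),("piv",(189.8,202.6),.033),("tmid",(269.7,221.3),.045),("cap",(258,225),.045),("bottom",(290.5,220.1),.045),("rest",(272.4,212.8),0),("amber",(188.6,173.4),0.0),("vialb",(285.6,199.3),.045)]: print(n,at_z(T,t,z))
```

```text
clamp [ 0.533  0.125 -0.003] [np.float64(0.0003384529599552386), np.float64(0.00033845295995554316)]
hinge [0.498 0.112 0.054] [np.float64(0.0012424274650997093), np.float64(0.0012424274650996864)]
lug [0.458 0.11  0.113] [np.float64(0.00628479853332409), np.float64(0.0062847985333238975)]
head [0.606 0.15  0.049] [np.float64(0.0014571811415054323), np.float64(0.0014571811415052165)]
crest [0.451 0.108 0.073] [np.float64(0.006091513572212231), np.float64(0.006091513572212251)]
tmid [ 0.514 -0.114  0.051] [np.float64(0.007184554004442325), np.float64(0.0071845540044425844)]
rest [ 0.549 -0.122  0.019] [np.float64(0.001397474283495946), np.float64(0.001397474283495857)]
svial [ 0.662 -0.078  0.   ] [np.float64(0.0031808524431204983), np.float64(0.003180852443120411)]
clamp [0.533 0.125 0.   ]
seat [0.543 0.125 0.055]
hinge [0.497 0.112 0.059]
piv [0.571 0.133 0.033]
tmid [ 0.521 -0.114  0.045]
cap [ 0.509 -0.079  0.045]
bottom [ 0.526 -0.177  0.045]
rest [ 0.549 -0.123  0.   ]
amber [0.665 0.145 0.   ]
vialb [ 0.589 -0.16   0.045]
```

View pics/top_crop.png

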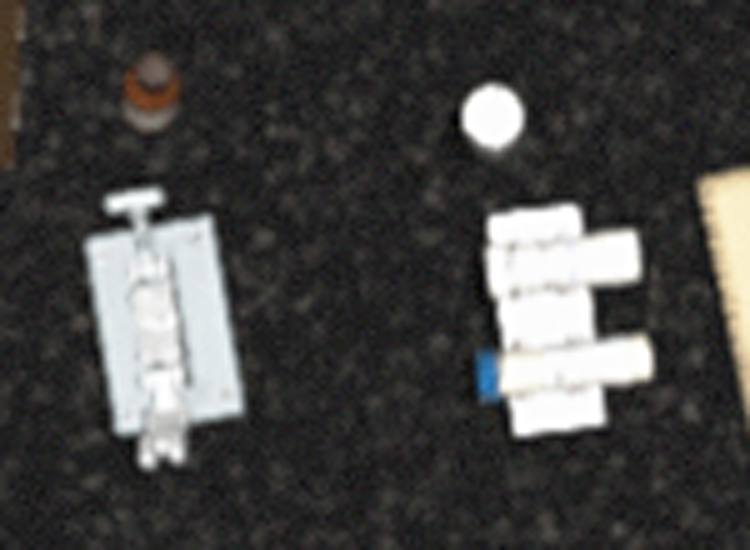

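View pics/side_crop.png

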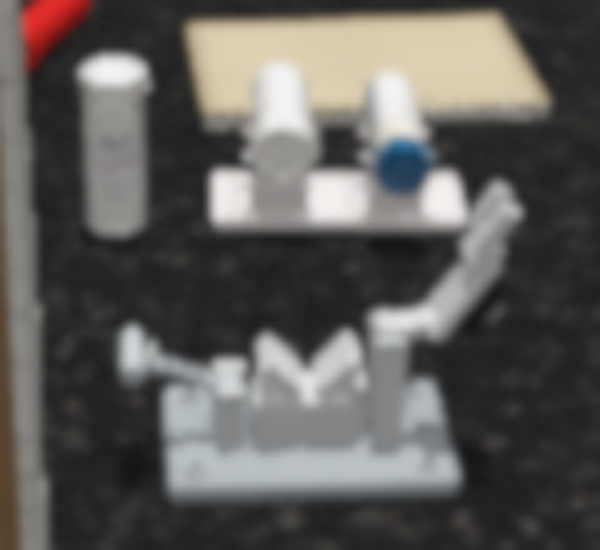

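```bash
cat >> h.py <<'E'
def tool_delta(target,yaw_y=None,s=None):
    """delta in tool axes to bring TCP to target; spin so tool y points along world yaw (mod pi)"""
    s=s or sense(); M=Rq(s["tcp_rot"]); d=M.T@(np.array(target)-np.array(s["tool_pos"]))
    sp=None
    if yaw_y is not None:
        v=M.T@np.array([np.cos(yaw_y),np.sin(yaw_y),0]); sp=np.arctan2(-v[0],v[1]); sp=(sp+np.pi/2)%np.pi-np.pi/2
    return d,sp
E
python3 - <<'E'
from h import *
np.set_printoptions(precision=3,suppress=True)
s=sense();M=Rq(s["tcp_rot"]);print(M, s["joints"])
c=vision.camera("wrist");C=Rq(c["orientation"]);print(M.T@(np.array(c["origin"])-s["tool_pos"]),M.T@C)
T=vision.camera("top")
for p in [(48,184),(167,184),(167,72),(60,72)]: print(at_z(T,p,0.25))
E
```

```text
[[-0.956  0.294  0.   ]
 [ 0.294  0.956  0.   ]
 [-0.     0.    -1.   ]] [ 1.066  0.181  1.607  0.     1.354 -0.206]
[ 0.072  0.001 -0.082] [[-0.001 -0.96  -0.281]
 [ 1.    -0.    -0.002]
 [ 0.002 -0.281  0.96 ]]
[0.597 0.494 0.25 ]
[0.606 0.166 0.25 ]
[0.911 0.181 0.25 ]
[0.91  0.484 0.25 ]
```

```bash
python3 -m crank '[{"delta_pos":[-0.04,-0.025,-0.005],"spin":0},{"delta_pos":[-0.075,-0.05,-0.01],"spin":-0.05},{"delta_pos":[-0.11,-0.073,-0.015],"spin":-0.1},{"delta_pos":[-0.145,-0.096,-0.02],"spin":-0.15},{"delta_pos":[-0.18,-0.12,-0.025],"spin":-0.2},{"delta_pos":[-0.215,-0.143,-0.03],"spin":-0.25},{"delta_pos":[-0.25,-0.166,-0.035],"spin":-0.3},{"delta_pos":[-0.285,-0.19,-0.04],"spin":-0.3},{"delta_pos":[-0.32,-0.213,-0.045],"spin":-0.3},{"delta_pos":[-0.355,-0.236,-0.05],"spin":-0.3},{"delta_pos":[-0.39,-0.26,-0.055],"spin":-0.3},{"delta_pos":[-0.42,-0.28,-0.06],"spin":-0.3}]'
python3 - <<'E'
from h import *
np.set_printoptions(precision=3,suppress=True)
s=sense();print(s['joints'],s['tool_pos'],Rq(s['tcp_rot']))
S=vision.camera("side")
for p in [(228,290),(225,292)]: print(at_z(S,p,0))
print(tool_delta([.62,.0,.38],np.pi/2))
E
```

```text
t: 2.75
tool_pos: [0.4839, 0.1628, 0.3621]
tcp_rot: [0.0, -0.0, 1.0, 0.0]
wrist_force: [0.3, 1.0, -0.6]
gripper_width: 0.0879
[ 0.092 -0.012  1.694  0.     1.459 -1.48 ] [0.484 0.163 0.362] [[-1.    -0.001  0.001]
 [-0.001  1.     0.   ]
 [-0.001  0.    -1.   ]]
[0.624 0.251 0.   ]
[ 0.628  0.258 -0.   ]
(array([-0.132, -0.157, -0.016]), np.float64(-0.0035665318442130722))
```

```bash
python3 -m crank '[{"delta_pos":[-0.02,-0.035,-0.005],"spin":0},{"delta_pos":[-0.045,-0.065,-0.01],"spin":0},{"delta_pos":[-0.075,-0.095,-0.01],"spin":0},{"delta_pos":[-0.105,-0.125,-0.015],"spin":0},{"delta_pos":[-0.125,-0.15,-0.015],"spin":0},{"delta_pos":[-0.135,-0.157,-0.015],"spin":0},{"delta_pos":[-0.135,-0.157,-0.015],"spin":0}]'
python3 - <<'E'
from h import *
np.set_printoptions(precision=3,suppress=True)
n="wrist";c=vision.camera(n); cv2.imwrite("pics/wrist1.png",c["frame"])
np.save("w1.npy",dict(c),allow_pickle=True)
for t in ["clamp","clamp_seat","strap_hinge","strap_lug","bolt_pivot","bolt_head","wheel_crest","sample_tube","tube_middle","rest","vial","amber_bottle","standing_vial"]:
        print(n,t,[(np.round(d["at"],1).tolist(),round(d["conf"],2)) for d in vision.spot_point(t,n)][:3])
E
```

```text
t: 3.38
tool_pos: [0.6242, -0.0025, 0.3785]
tcp_rot: [0.002, 0.004, 1.0, -0.002]
wrist_force: [-0.3, 0.6, -0.5]
gripper_width: 0.088
wrist clamp [([352.1, 79.8], 0.68)]
wrist clamp_seat [([365.6, 77.7], 0.88), ([363.9, 46.8], 0.3)]
wrist strap_hinge [([361.1, 49.6], 0.9)]
wrist strap_lug []
wrist bolt_pivot [([362.1, 104.3], 0.68)]
wrist bolt_head [([370.5, 142.6], 0.93), ([356.0, 182.4], 0.59), ([109.3, 69.9], 0.35)]
wrist wheel_crest []
wrist sample_tube [([7.0, 241.3], 0.96), ([109.3, 70.9], 0.72), ([362.7, 108.7], 0.26)]
wrist tube_middle [([41.1, 245.5], 0.74), ([153.5, 61.8], 0.58)]
wrist rest [([165.0, 94.2], 0.9)]
wrist vial [([123.7, 122.1], 0.64), ([366.6, 77.7], 0.59)]
wrist amber_bottle [([353.7, 181.8], 0.69)]
wrist standing_vial [([202.7, 177.5], 0.57)]
```

View pics/wrist1.png

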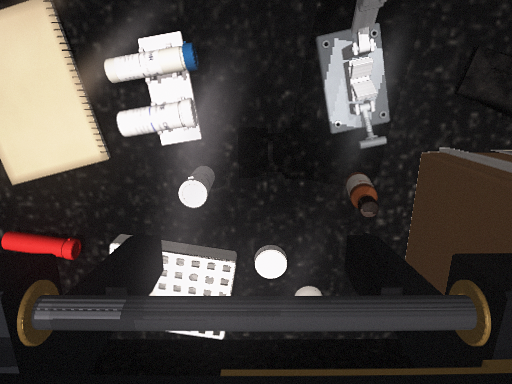

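Run:
```python
from h import *
np.set_printoptions(precision=4,suppress=True)
c=np.load("w1.npy",allow_pickle=True).item()
f=c["frame"]; 
cv2.imwrite("pics/w1clamp.png",cv2.resize(f[0:160,300:420],None,fx=5,fy=5,interpolation=cv2.INTER_CUBIC)[:600] if 0 else cv2.resize(f[0:160,300:420],None,fx=3.7,fy=3.7,interpolation=cv2.INTER_CUBIC))
cv2.imwrite("pics/w1rest.png",cv2.resize(f[20:150,90:220],None,fx=4.5,fy=4.5,interpolation=cv2.INTER_CUBIC))
for n,p,z in [("clamp",(352.1,79.8),0),("seat",(365.6,77.7),.055),("hinge",(361.1,49.6),.059),("pivot",(362.1,104.3),.033),("headz55",(370.5,142.6),.055),("tube bottom",(109.3,70.9),.045),("mid",(153.5,61.8),.045),("rest",(165,94.2),0),("vialb",(123.7,122.1),.045),("amber",(353.7,181.8),0),("sv",(202.7,177.5),0)]: print(n,at_z(c,p,z))
```

```text
clamp [0.534  0.1259 0.    ]
seat [0.5339 0.1262 0.055 ]
hinge [0.5042 0.1175 0.059 ]
pivot [0.5642 0.1313 0.033 ]
headz55 [0.6085 0.1383 0.055 ]
tube bottom [ 0.523  -0.1726  0.045 ]
mid [ 0.5137 -0.1192  0.045 ]
rest [ 0.5501 -0.1204  0.    ]
vialb [ 0.5825 -0.1622  0.045 ]
amber [0.6717 0.1382 0.    ]
sv [ 0.664 -0.076  0.   ]
```

View pics/w1clamp.png

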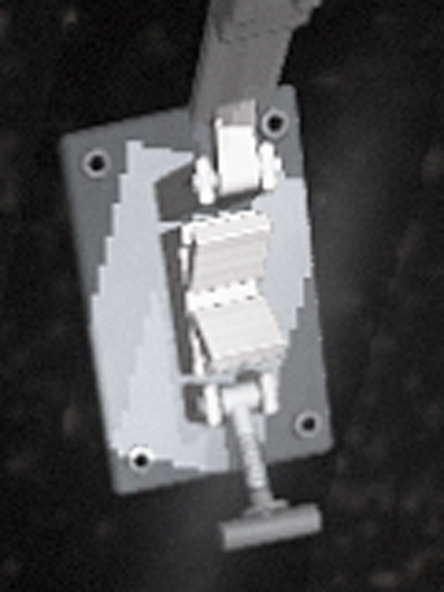

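View pics/w1rest.png

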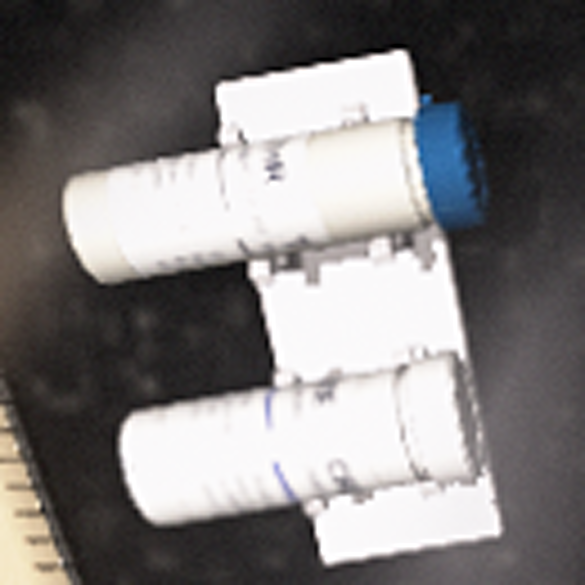

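Run:
```python
from h import *
np.set_printoptions(precision=4,suppress=True)
c=np.load("w1.npy",allow_pickle=True).item()
pc=[at_z(c,(300+a/3.7,b/3.7),.01)[:2] for a,b in [(62,137),(118,493),(330,447),(285,87)]]
pc=np.array(pc);print(pc,pc.mean(0))
print([np.linalg.norm(pc[i]-pc[(i+1)%4]) for i in range(4)])
x=(pc[1]-pc[0]+pc[2]-pc[3]);print("clamp yaw x",np.degrees(np.arctan2(x[1],x[0])))
y=(pc[3]-pc[0]+pc[2]-pc[1]);print("clamp yaw y",np.degrees(np.arctan2(y[1],y[0])))
f=lambda a,b:at_z(c,(90+a/4.5,20+b/4.5),.045)[:2]
A=[f(x,0.5*(178-.175*(x-72)+283-.172*(x-100))) for x in (86,250,415)]
print(A); d=A[2]-A[0];print("tube dir",np.degrees(np.arctan2(d[1],d[0])),np.linalg.norm(d)); print("cap end",f(475,163))
m=vision.camera("top")
for t,p in [("cl",pc.mean(0))]: print(proj(m,[*p,.01]))
r=[at_z(c,(90+a/4.5,20+b/4.5),.008)[:2] for a,b in [(217,88),(405,50),(500,535),(325,562)]];print(np.array(r))
cp=np.array([.534,.126]);
```

```text
[[0.4836 0.0758]
 [0.6021 0.101 ]
 [0.5861 0.176 ]
 [0.4685 0.1493]] [0.5351 0.1255]
[np.float64(0.12106457100644005), np.float64(0.07666220699454096), np.float64(0.12061939035841915), np.float64(0.0750202312188258)]
clamp yaw x 12.405570669656155
clamp yaw y 101.84110409526329
[array([ 0.5233, -0.1728]), array([ 0.517 , -0.1289]), array([ 0.5106, -0.0854])]
tube dir 98.27020428719224 0.0883936448811203
cap end [ 0.5083 -0.0697]
[192.6222 214.6164]
[[ 0.4838 -0.1468]
 [ 0.4749 -0.0937]
 [ 0.6086 -0.0741]
 [ 0.6162 -0.1274]]
```

Run:
```python
from h import *
np.set_printoptions(precision=4,suppress=True)
print(tool_delta([.575,.115,.30],np.radians(102.1)))
```

```text
(array([0.0484, 0.1148, 0.0788]), np.float64(-0.21465750843506592))
```

```bash
python3 -m crank '[{"delta_pos":[0.015,0.035,0.025],"spin":-0.1},{"delta_pos":[0.035,0.07,0.05],"spin":-0.2},{"delta_pos":[0.048,0.1,0.07],"spin":-0.215},{"delta_pos":[0.048,0.115,0.079],"spin":-0.215},{"delta_pos":[0.048,0.115,0.079],"spin":-0.215}]' 0
python3 - <<'E'
from h import *
np.set_printoptions(precision=3,suppress=True)
n="wrist";c=vision.camera(n); cv2.imwrite("pics/wrist2.png",c["frame"])
np.save("w2.npy",dict(c),allow_pickle=True)
for t in ["clamp_seat","strap_hinge","strap_lug","bolt_pivot","bolt_head","wheel_crest"]:
        print(n,t,[(np.round(d["at"],1).tolist(),round(d["conf"],2)) for d in vision.spot_point(t,n)][:3])
E
```

```text
t: 4.55
tool_pos: [0.5727, 0.1186, 0.2963]
tcp_rot: [-0.001, -0.107, 0.994, -0.001]
wrist_force: [-0.0, -0.5, -0.8]
gripper_width: 0.0569
wrist clamp_seat [([270.1, 136.5], 0.83)]
wrist strap_hinge [([267.5, 98.9], 0.76)]
wrist strap_lug [([276.2, 39.2], 0.79)]
wrist bolt_pivot [([266.7, 168.6], 0.88)]
wrist bolt_head [([268.1, 211.4], 0.98)]
wrist wheel_crest [([272.8, 43.5], 0.69)]
```

View pics/wrist2.png

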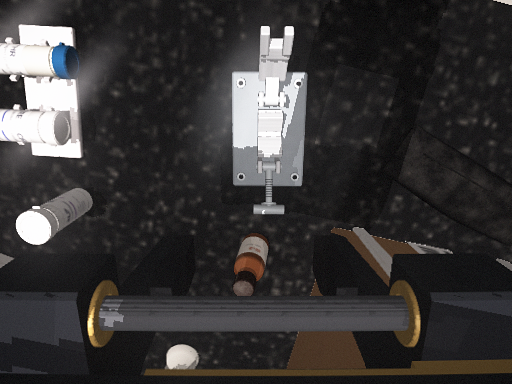

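Run:
```python
from h import *
np.set_printoptions(precision=4,suppress=True)
c=np.load("w2.npy",allow_pickle=True).item()
f=c["frame"];cv2.imwrite("pics/w2c.png",cv2.resize(f[15:225,215:325],None,fx=2.8,fy=2.8,interpolation=cv2.INTER_CUBIC))
pc=np.array([at_z(c,p,.01)[:2] for p in [(232,71.5),(234,186),(303,187),(306.5,72.5)]])
print(pc,pc.mean(0)); print([np.linalg.norm(pc[i]-pc[(i+1)%4]) for i in range(4)])
x=(pc[1]-pc[0]+pc[2]-pc[3]);print("clamp yaw x",np.degrees(np.arctan2(x[1],x[0])))
for n,p,z in [("seat",(270.1,136.5),.055),("hinge",(267.5,98.9),.059),("piv",(266.7,168.6),.033)]: print(n,at_z(c,p,z))
def pl(px,C,yaw,):
    e=np.array([np.cos(yaw),np.sin(yaw),0]);nn=np.array([-np.sin(yaw),np.cos(yaw),0]);C=np.array([*C,0])
    o,d=ray(c,px);t=((C-o)@nn)/(d@nn);q=o+t*d;return (q-C)@e,q[2]
# theta candidates: reproject
C=np.array([.535,.1255,0]);yaw=np.radians(12.1);e=np.array([np.cos(yaw),np.sin(yaw),0])
for th in np.arange(1.9,2.55,.1):
    q=C+e*(-.034+.068*np.cos(th)-.004*np.sin(th))+np.array([0,0,.059+.068*np.sin(th)+.004*np.cos(th)])
    tp=C+e*(-.034+.079*np.cos(th))+np.array([0,0,.059+.079*np.sin(th)])
    print(round(th,2),proj(c,q),proj(c,tp))
for th in np.arange(.9,1.5,.1):
    q=C+e*(.034+.045*np.sin(th))+np.array([0,0,.033+.045*np.cos(th)]); print(round(th,2),proj(c,q))
```

```text
[[0.4825 0.076 ]
 [0.6028 0.1023]
 [0.5872 0.1793]
 [0.467  0.1519]] [0.5349 0.1274]
[np.float64(0.12316136942792555), np.float64(0.07860043517124522), np.float64(0.12331005646046858), np.float64(0.07748947402621705)]
clamp yaw x 12.601181604092005
seat [0.535  0.1268 0.055 ]
hinge [0.5016 0.1164 0.059 ]
piv [0.5706 0.1323 0.033 ]
1.9 [273.8044  63.0565] [274.723   61.7439]
2.0 [273.7469  54.3862] [274.6875  50.8493]
2.1 [273.6368  46.3986] [274.5836  40.7313]
2.2 [273.4773  39.2202] [274.4149  31.5717]
2.3 [273.2729  32.9506] [274.187   23.5156]
2.4 [273.0289  27.6613] [273.9068  16.6678]
2.5 [272.7511  23.3954] [273.5821  11.0924]
0.9 [267.9834 206.7859]
1.0 [267.8093 208.1   ]
1.1 [267.6364 208.9547]
1.2 [267.4665 209.3584]
1.3 [267.3012 209.3239]
1.4 [267.1421 208.8681]
```

View pics/w2c.png

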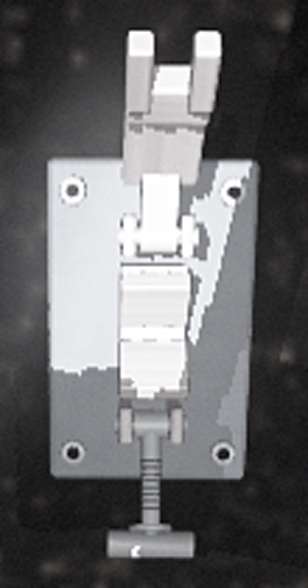

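Run:
```python
from h import *
np.set_printoptions(precision=4,suppress=True)
print(tool_delta([.457,.1095,.205],np.radians(102.5)))
```

```text
(array([0.1182, 0.021 , 0.0951]), np.float64(-0.008275523896842607))
```

```bash
python3 -m crank '[{"delta_pos":[0.035,0.007,0.0],"spin":-0.008},{"delta_pos":[0.07,0.014,0.01],"spin":-0.008},{"delta_pos":[0.095,0.02,0.04],"spin":-0.008},{"delta_pos":[0.118,0.021,0.065],"spin":-0.008},{"delta_pos":[0.118,0.021,0.088],"spin":-0.008},{"delta_pos":[0.118,0.021,0.095],"spin":-0.008},{"delta_pos":[0.118,0.021,0.095],"spin":-0.008}]' 0
python3 - <<'E'
from h import *
np.set_printoptions(precision=3,suppress=True)
n="side";c=vision.camera(n); cv2.imwrite("pics/s3.png",cv2.resize(c["frame"][150:280,200:380],None,fx=4,fy=4,interpolation=cv2.INTER_CUBIC))
print(sense()["gripper_width"],sense()["tool_pos"])
E
```

```text
t: 5.48
tool_pos: [0.4568, 0.1089, 0.2041]
tcp_rot: [0.002, -0.108, 0.994, -0.002]
wrist_force: [-0.6, -0.5, -0.1]
gripper_width: 0.0005
0.000491073602311815 [0.458 0.109 0.206]
```

View pics/s3.png

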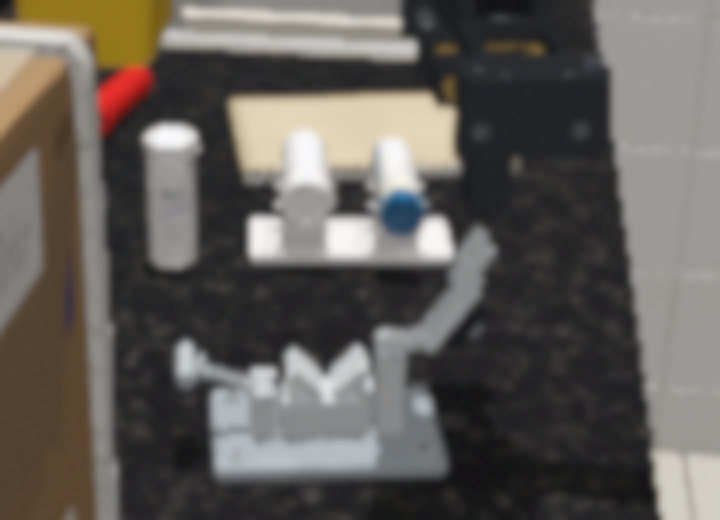

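```bash
python3 -m crank '[{"delta_pos":[0,0,0.012],"spin":0},{"delta_pos":[0,0,0.02],"spin":0},{"delta_pos":[0,0,0.026],"spin":0},{"delta_pos":[0,0,0.031],"spin":0},{"delta_pos":[0,0,0.035],"spin":0},{"delta_pos":[0,0,0.038],"spin":0},{"delta_pos":[0,0,0.038],"spin":0}]'
```

```text
t: 6.12
tool_pos: [0.4584, 0.1089, 0.1673]
tcp_rot: [0.003, -0.108, 0.994, -0.002]
wrist_force: [-0.1, -0.1, 0.3]
gripper_width: 0.0005
```

```bash
python3 -m crank '[{"delta_pos":[0,0,0.003],"spin":0},{"delta_pos":[0,0,0.005],"spin":0},{"delta_pos":[0,0,0.005],"spin":0}]'
python3 - <<'E'
from h import *
np.set_printoptions(precision=3,suppress=True)
n="side";c=vision.camera(n); cv2.imwrite("pics/s4.png",cv2.resize(c["frame"][150:280,200:380],None,fx=4,fy=4,interpolation=cv2.INTER_CUBIC))
E
```

```text
t: 6.37
tool_pos: [0.4587, 0.1089, 0.1623]
tcp_rot: [0.003, -0.108, 0.994, -0.002]
wrist_force: [0.3, -0.3, 2.5]
gripper_width: 0.0007
```

View pics/s4.png

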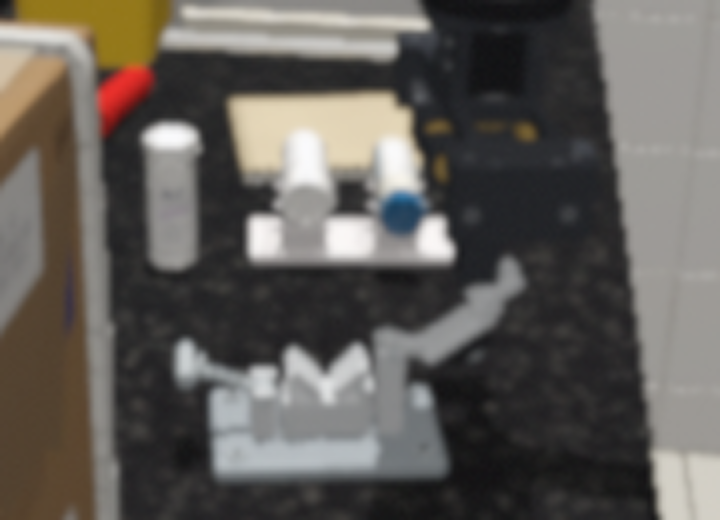

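```bash
python3 -m crank '[{"delta_pos":[0,0,-0.02],"spin":0},{"delta_pos":[0,-0.01,-0.05],"spin":0.12},{"delta_pos":[0,-0.04,-0.07],"spin":0.24},{"delta_pos":[0,-0.075,-0.07],"spin":0.36},{"delta_pos":[0,-0.11,-0.07],"spin":0.48},{"delta_pos":[0,-0.145,-0.07],"spin":0.6},{"delta_pos":[0,-0.18,-0.07],"spin":0.72},{"delta_pos":[0,-0.215,-0.07],"spin":0.84},{"delta_pos":[0,-0.25,-0.07],"spin":0.96},{"delta_pos":[0,-0.28,-0.07],"spin":1.08},{"delta_pos":[0,-0.31,-0.07],"spin":1.2},{"delta_pos":[0,-0.325,-0.07],"spin":1.32}]' 0.046
python3 - <<'E'
from h import *
np.set_printoptions(precision=4,suppress=True)
print(tool_delta([.53,-.215,.225],np.radians(8.3)), sense()["joints"])
E
```

```text
t: 7.42
tool_pos: [0.5285, -0.2116, 0.2344]
tcp_rot: [0.005, 0.527, 0.85, 0.0]
wrist_force: [-0.0, 1.0, -0.3]
gripper_width: 0.0457
(array([-0.0036, -0.0002,  0.0094]), np.float64(0.3146735655841355)) [-0.5895  0.2332  1.6902  0.0004  1.2088 -1.0491]
```

```bash
python3 -m crank '[{"delta_pos":[-0.003,0,0.005],"spin":0.12},{"delta_pos":[-0.003,0,0.009],"spin":0.24},{"delta_pos":[-0.003,0,0.009],"spin":0.315},{"delta_pos":[-0.003,0,0.009],"spin":0.315}]'
python3 - <<'E'
from h import *
np.set_printoptions(precision=3,suppress=True)
n="wrist";c=vision.camera(n); cv2.imwrite("pics/wrist5.png",c["frame"])
np.save("w5.npy",dict(c),allow_pickle=True)
for t in ["sample_tube","tube_middle","rest","vial"]:
        print(n,t,[(np.round(d["at"],1).tolist(),round(d["conf"],2)) for d in vision.spot_point(t,n)][:3])
m=vision.cut_out("sample_tube",n); print([(d["conf"],np.round(d["at"]),d["pixels"].sum()) for d in m]); np.save("m5.npy",np.array([d["pixels"] for d in m]))
E
```

```text
t: 7.75
tool_pos: [0.5296, -0.2145, 0.2248]
tcp_rot: [0.004, 0.655, 0.755, 0.001]
wrist_force: [-0.3, -0.4, 0.0]
gripper_width: 0.0459
wrist sample_tube [([251.2, 135.0], 0.57)]
wrist tube_middle [([250.6, 62.3], 0.67)]
wrist rest [([287.1, 74.8], 0.83)]
wrist vial [([329.0, 132.3], 0.76)]
[(0.8, array([251.,  67.]), np.int64(5074)), (0.76, array([486., 266.]), np.int64(256))]
```

View pics/wrist5.png

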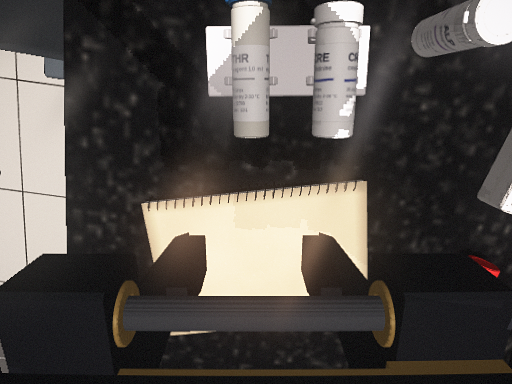

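Run:
```python
from h import *
np.set_printoptions(precision=4,suppress=True)
c=np.load("w5.npy",allow_pickle=True).item()
m=np.load("m5.npy")[0]
for r in (20,40,60,80,100,120,130): 
    x=np.where(m[r])[0]; print(r,x.min(),x.max(),at_z(c,((x.min()+x.max())/2,r),.045))
print("rows",np.where(m.any(1))[0][[0,-1]])
for n,p,z in [("bottom",(251.2,135),.045),("end136",(251,136),.035),("mid",(250.6,62.3),.045),("rest",(287.1,74.8),0),("capjoin z60",(251,4),.059)]: print(n,at_z(c,p,z))
# footplate corners z=.008
print([at_z(c,p,.008)[:2] for p in [(206,27),(211,95),(365,96),(369,26)]])
for b in [(.5233,-.1728),(.5235,-.170)]: print([proj(c,[*b,z]) for z in (.031,.045,.059)])
cv2.imwrite("pics/w5c.png",cv2.resize(c["frame"][0:160,190:380],None,fx=3.7,fy=3.7,interpolation=cv2.INTER_CUBIC))
```

```text
20 232 268 [ 0.5111 -0.0916  0.045 ]
40 232 268 [ 0.5129 -0.1047  0.045 ]
60 232 269 [ 0.5151 -0.118   0.045 ]
80 232 269 [ 0.5171 -0.1318  0.045 ]
100 234 269 [ 0.5198 -0.146   0.045 ]
120 234 268 [ 0.5214 -0.1607  0.045 ]
130 235 267 [ 0.5225 -0.1682  0.045 ]
rows [  0 137]
bottom [ 0.5232 -0.1719  0.045 ]
end136 [ 0.5233 -0.1739  0.035 ]
mid [ 0.5154 -0.1196  0.045 ]
rest [ 0.5476 -0.1214  0.    ]
capjoin z60 [ 0.5109 -0.0846  0.059 ]
[array([ 0.4753, -0.0947]), array([ 0.485 , -0.1473]), array([ 0.6162, -0.1294]), array([ 0.6069, -0.0749])]
[array([251.1994, 134.0399]), array([251.2039, 136.1278]), array([251.2088, 138.4439])]
[array([251.9183, 130.6408]), array([251.96 , 132.558]), array([252.0064, 134.6855])]
```

View pics/w5c.png

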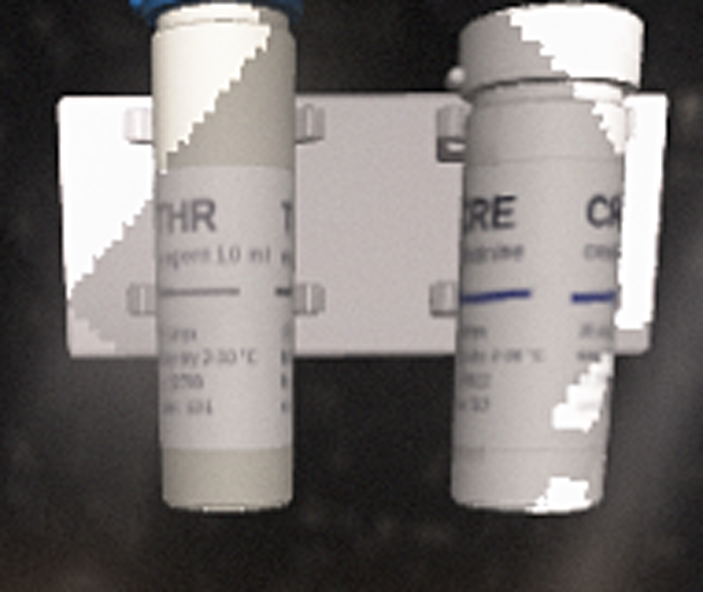

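Run:
```python
from h import *
np.set_printoptions(precision=4,suppress=True)
print(tool_delta([.5198,-.1507,.099],np.radians(8.4)))
```

```text
(array([ 0.0651, -0.0017,  0.1262]), np.float64(-0.00047958132161385336))
```

```bash
python3 -m crank '[{"delta_pos":[0.03,-0.001,0.02],"spin":0},{"delta_pos":[0.055,-0.0017,0.04],"spin":0},{"delta_pos":[0.065,-0.0017,0.06],"spin":0},{"delta_pos":[0.065,-0.0017,0.085],"spin":0},{"delta_pos":[0.065,-0.0017,0.105],"spin":0},{"delta_pos":[0.065,-0.0017,0.12],"spin":0},{"delta_pos":[0.065,-0.0017,0.126],"spin":0},{"delta_pos":[0.065,-0.0017,0.126],"spin":0}]'
python3 - <<'E'
from h import *
np.set_printoptions(precision=4,suppress=True)
c=vision.camera("wrist"); cv2.imwrite("pics/wrist6.png",c["frame"])
print(sense()["tool_pos"],tool_delta([.5198,-.1507,.099],np.radians(8.4)))
E
```

```text
t: 8.72
tool_pos: [0.5191, -0.1503, 0.0979]
tcp_rot: [0.003, 0.653, 0.757, 0.0]
wrist_force: [-0.2, 0.3, -0.0]
gripper_width: 0.0465
[ 0.5198 -0.1507  0.099 ] (array([-0.,  0.,  0.]), np.float64(4.289532923884565e-05))
```

View pics/wrist6.png

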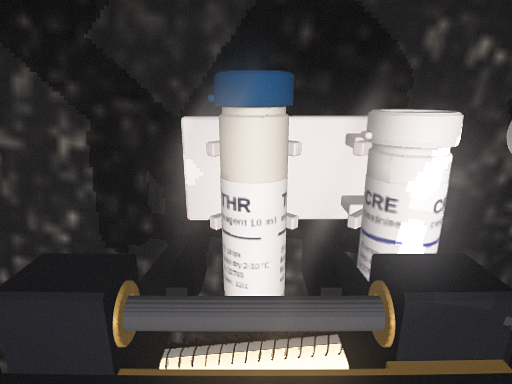

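```bash
python3 -m crank '[{"delta_pos":[0,0,0],"spin":0},{"delta_pos":[0,0,0],"spin":0},{"delta_pos":[0,0,0],"spin":0},{"delta_pos":[0,0,0],"spin":0},{"delta_pos":[0,0,0],"spin":0},{"delta_pos":[0,0,0],"spin":0}]' 0.02
python3 - <<'E'
from h import *
np.set_printoptions(precision=4,suppress=True)
yaw=np.radians(12.5);C=np.array([.535,.1268]);ey=np.array([-np.sin(yaw),np.cos(yaw)])
g=C-.030*ey; print(g, tool_delta([*g,.19],yaw))
E
```

```text
t: 9.27
tool_pos: [0.5202, -0.1512, 0.0999]
tcp_rot: [0.005, 0.653, 0.757, 0.001]
wrist_force: [-2.0, -0.9, 5.8]
gripper_width: 0.0274
[0.5415 0.0975] (array([ 0.2423,  0.0581, -0.0913]), np.float64(-0.07154568234679548))
```

```bash
python3 -m crank '[{"delta_pos":[0,0,-0.01],"spin":0},{"delta_pos":[0,0,-0.03],"spin":0},{"delta_pos":[0,0,-0.055],"spin":0},{"delta_pos":[0,0,-0.08],"spin":0},{"delta_pos":[0.01,0.003,-0.095],"spin":0},{"delta_pos":[0.03,0.008,-0.1],"spin":-0.02},{"delta_pos":[0.06,0.015,-0.1],"spin":-0.04},{"delta_pos":[0.09,0.022,-0.1],"spin":-0.06},{"delta_pos":[0.105,0.026,-0.1],"spin":-0.0715},{"delta_pos":[0.11,0.027,-0.1],"spin":-0.0715}]'
python3 - <<'E'
from h import *
np.set_printoptions(precision=4,suppress=True)
c=vision.camera("wrist"); cv2.imwrite("pics/wrist7.png",c["frame"])
np.save("w7.npy",dict(c),allow_pickle=True)
print(sense()["gripper_width"],[ (d["at"],d["conf"]) for d in vision.spot_point("tube_middle","wrist")])
E
```

```text
t: 10.1
tool_pos: [0.5299, -0.0353, 0.1998]
tcp_rot: [0.005, 0.625, 0.781, 0.001]
wrist_force: [0.8, -0.3, -0.1]
gripper_width: 0.0267
0.026999865790128755 [([251.3, 196.0], 0.94), ([480.0, 2.5], 0.33)]
```

View pics/wrist7.png

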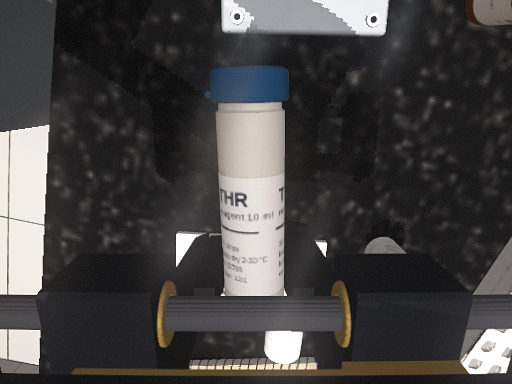

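Run:
```python
from h import *
np.set_printoptions(precision=4,suppress=True)
c=np.load("w7.npy",allow_pickle=True).item(); s=sense(); M=Rq(s["tcp_rot"])
def tf(p,ax): return M.T@(at_z(c,p,s["tool_pos"][2]-ax)-s["tool_pos"])
for n,p,ax in [("mid",(251.3,196),.054),("cap top edge end",(250,67),.054-.0154),("cap axis",(250,67),.054),("junction",(250,105),.054-.0154)]: print(n,tf(p,ax))
yaw=np.radians(12.5);C=np.array([.535,.1268]);ey=np.array([-np.sin(yaw),np.cos(yaw)])
g=C-.030*ey; print(g, tool_delta([*g,.14],yaw))
```

```text
mid [ 0.0342 -0.0004  0.0537]
cap top edge end [ 0.0844 -0.0007  0.038 ]
cap axis [ 0.0856 -0.0008  0.0533]
junction [ 0.0719 -0.0007  0.0381]
[0.5415 0.0975] (array([0.1293, 0.0402, 0.0589]), np.float64(0.0015639998261098853))
```

```bash
python3 -m crank '[{"delta_pos":[0.03,0.009,0.0],"spin":0.0015},{"delta_pos":[0.06,0.019,0.005],"spin":0.0015},{"delta_pos":[0.09,0.028,0.015],"spin":0.0015},{"delta_pos":[0.115,0.036,0.03],"spin":0.0015},{"delta_pos":[0.127,0.04,0.045],"spin":0.0015},{"delta_pos":[0.127,0.04,0.055],"spin":0.0015},{"delta_pos":[0.127,0.04,0.055],"spin":0.0015}]'
python3 - <<'E'
from h import *
np.set_printoptions(precision=4,suppress=True)
c=vision.camera("wrist"); cv2.imwrite("pics/wrist8.png",c["frame"])
np.save("w8.npy",dict(c),allow_pickle=True)
d=vision.camera("side");cv2.imwrite("pics/s8.png",cv2.resize(d["frame"][150:280,200:380],None,fx=4,fy=4,interpolation=cv2.INTER_CUBIC))
yaw=np.radians(12.5);C=np.array([.535,.1268]);ey=np.array([-np.sin(yaw),np.cos(yaw)])
g=C-.032*ey; print(sense()["tool_pos"], tool_delta([*g,.11],yaw))
E
```

```text
t: 10.78
tool_pos: [0.5405, 0.0946, 0.1416]
tcp_rot: [0.004, 0.626, 0.78, -0.001]
wrist_force: [-0.2, -0.9, -1.1]
gripper_width: 0.0268
[0.5419 0.0938 0.1439] (array([0.002 , 0.0002, 0.0338]), np.float64(-0.0013473729433830517))
```

View pics/wrist8.png

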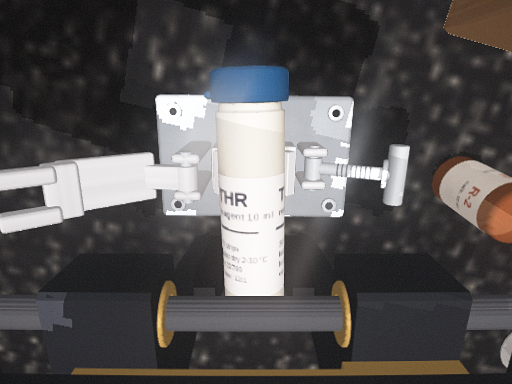

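View pics/s8.png

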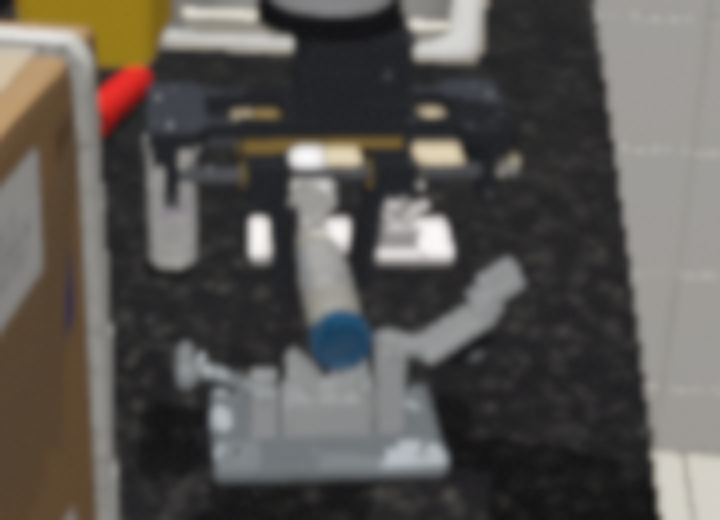

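Run:
```python
from h import *
np.set_printoptions(precision=4,suppress=True)
c=np.load("w8.npy",allow_pickle=True).item()
pc=np.array([at_z(c,p,.01)[:2] for p in [(157,216),(352,217),(352,96),(157,95)]]);print(pc,pc.mean(0),[np.linalg.norm(pc[i]-pc[(i+1)%4]) for i in range(4)])
x=pc[1]-pc[0]+pc[2]-pc[3];print(np.degrees(np.arctan2(x[1],x[0])))
# pivot barrels
print("hinge",at_z(c,(186,173),.062),"pivot",at_z(c,(312,166),.036), "head y", at_z(c,(396,175),.052))
```

```text
[[0.4785 0.0747]
 [0.6082 0.1025]
 [0.5846 0.1784]
 [0.4678 0.1532]] [0.5348 0.1272] [np.float64(0.1326144266462483), np.float64(0.07949792833693811), np.float64(0.11953651303180048), np.float64(0.07917086227255384)]
12.128707897559542
hinge [0.5007 0.1228 0.062 ] pivot [0.5663 0.1351 0.036 ] head y [0.6075 0.1428 0.052 ]
```

```bash
python3 -m crank '[{"delta_pos":[0.003,0.0,0.008],"spin":0},{"delta_pos":[0.003,0,0.016],"spin":0},{"delta_pos":[0.003,0,0.023],"spin":0},{"delta_pos":[0.003,0,0.028],"spin":0},{"delta_pos":[0.003,0,0.032],"spin":0},{"delta_pos":[0.003,0,0.034],"spin":0},{"delta_pos":[0.003,0,0.034],"spin":0}]'
python3 - <<'E'
from h import *
np.set_printoptions(precision=4,suppress=True)
c=vision.camera("wrist"); cv2.imwrite("pics/wrist9.png",c["frame"])
np.save("w9.npy",dict(c),allow_pickle=True)
s=sense();print(s["tool_pos"],s["wrist_force"])
E
```

```text
t: 11.47
tool_pos: [0.5411, 0.0963, 0.1096]
tcp_rot: [0.005, 0.626, 0.78, -0.001]
wrist_force: [-3.3, -1.7, 2.9]
gripper_width: 0.027
[0.5411 0.0963 0.1097] [-3.3598 -1.6035  2.0128]
```

View pics/wrist9.png

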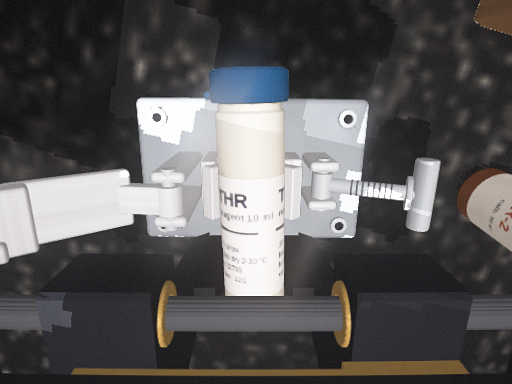

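Run:
```python
from h import *
np.set_printoptions(precision=4,suppress=True)
c=np.load("w9.npy",allow_pickle=True).item(); s=sense(); M=Rq(s["tcp_rot"])
tf=lambda p,z: M.T@(at_z(c,p,z)-s["tool_pos"])
print("hinge ends",tf((170,172),.062),tf((170,224),.062))
print("pivot ends",tf((322,160),.037),tf((322,207),.037))
print("saddle R ends",tf((293,160),.055),tf((295,218),.055))
print("saddle L ends",tf((208,152),.055),tf((208,218),.055))
print("cap",tf((250,67),.070),tf((250,67),.055),"junct",tf((250,105),.070))
print([(d["at"],tf(d["at"],.055),d["conf"]) for d in vision.spot_point("clamp_seat","wrist")],[(d["at"],tf(d["at"],.055)) for d in vision.spot_point("tube_middle","wrist")])
f=c["frame"];cv2.imwrite("pics/w9c.png",cv2.resize(f[130:240,140:350],None,fx=3.7,fy=3.7,interpolation=cv2.INTER_CUBIC))
```

```text
hinge ends [ 0.0444 -0.0326  0.0472] [ 0.0224 -0.0342  0.0474]
pivot ends [0.0444 0.0323 0.0725] [0.0212 0.0336 0.0727]
saddle R ends [0.0478 0.0166 0.0544] [0.0223 0.0183 0.0546]
saddle L ends [ 0.0512 -0.0183  0.0542] [ 0.0224 -0.0194  0.0544]
cap [ 0.0826 -0.0008  0.039 ] [ 0.0838 -0.001   0.054 ] junct [ 0.0701 -0.0009  0.0391]
[([67.5, 191.1], array([ 0.0347, -0.0787,  0.054 ]), 0.51)] [([251.2, 195.1], array([ 0.0327, -0.0007,  0.0544])), ([479.4, 190.9], array([0.0343, 0.0973, 0.0549]))]
```

View pics/w9c.png

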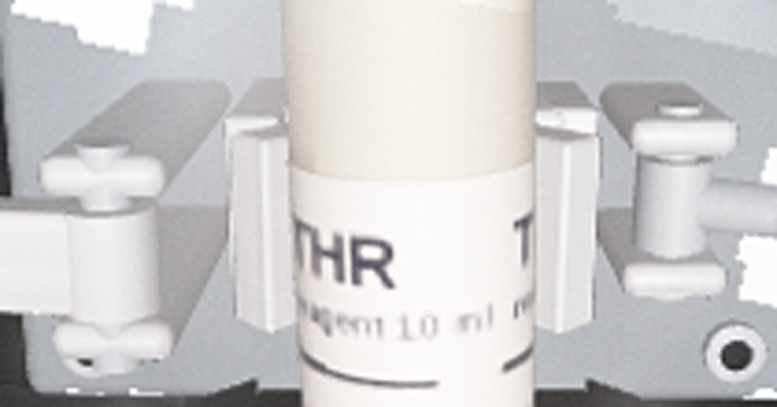

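```bash
python3 -m crank '[{"delta_pos":[0,0,0.001],"spin":0},{"delta_pos":[0,0,0.001],"spin":0},{"delta_pos":[0,0,0],"spin":0},{"delta_pos":[0,0,0],"spin":0},{"delta_pos":[0,0,-0.02],"spin":0},{"delta_pos":[0,0,-0.05],"spin":0},{"delta_pos":[0,0,-0.08],"spin":0},{"delta_pos":[0,0,-0.09],"spin":0},{"delta_pos":[0,0,-0.09],"spin":0}]' 0.05
python3 - <<'E'
from h import *
np.set_printoptions(precision=4,suppress=True)
c=vision.camera("wrist"); cv2.imwrite("pics/wrist10.png",c["frame"])
np.save("w10.npy",dict(c),allow_pickle=True)
for t in ["clamp_seat","strap_hinge","strap_lug","bolt_pivot","bolt_head","tube_middle"]:
    print(t,[(np.round(d["at"],1).tolist(),round(d["conf"],2)) for d in vision.spot_point(t,"wrist")][:3])
E
```

```text
t: 12.37
tool_pos: [0.5425, 0.097, 0.2031]
tcp_rot: [0.007, 0.626, 0.78, 0.002]
wrist_force: [0.7, 0.0, -0.9]
gripper_width: 0.0502
clamp_seat []
strap_hinge []
strap_lug [([89.7, 168.0], 0.64)]
bolt_pivot [([291.4, 153.9], 0.91)]
bolt_head [([352.6, 157.3], 0.96), ([195.4, 159.9], 0.52)]
tube_middle [([251.1, 156.3], 0.8)]
```

View pics/wrist10.png

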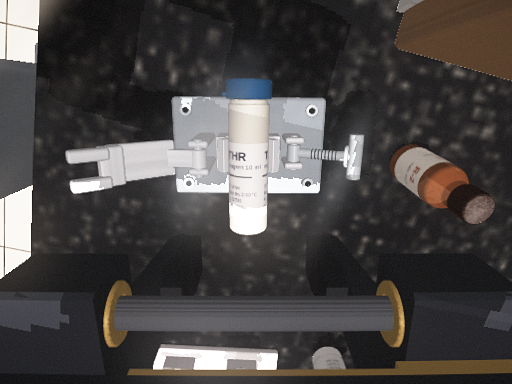

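Run:
```python
from h import *
np.set_printoptions(precision=4,suppress=True)
c=np.load("w10.npy",allow_pickle=True).item()
yaw=np.radians(12.4);C=np.array([.535,.1273]);ex=np.array([np.cos(yaw),np.sin(yaw)]);ey=np.array([-np.sin(yaw),np.cos(yaw)])
def cf(p,z): q=at_z(c,p,z)[:2]-C; return np.array([q@ex,q@ey])
print("bottom",cf((248,233),.052),cf((248,236),.055),"cap end",cf((249,80),.070),cf((249,80),.055),"mid",cf((251.1,156.3),.055))
print("pivot",cf((291.4,153.9),.033),cf((352.6,157.3),.051),"hinge",cf((197,157),.062))
pc=[cf(p,.01) for p in [(177,192),(319,193),(326,98),(172,97)]];print(pc,np.mean(pc,0))
print("lug",cf((89.7,168),.097)); 
for a,b in [((68,155),(72,188)),((110,145),(118,182))]: print(cf(a,.1),cf(b,.1))
# strap angle from tip
Z=lambda x,y,z:[*(C+x*ex+y*ey),z]
for th in (2.3,2.4,2.5): print(th,proj(c,Z(-.034+.068*np.cos(th)-.004*np.sin(th),0,.059+.068*np.sin(th)+.004*np.cos(th))),proj(c,Z(-.034+.079*np.cos(th),.0,.059+.079*np.sin(th))))
```

```text
bottom [-0.0012 -0.0586] [-0.0012 -0.0597] cap end [0.   0.05] [0.     0.0505] mid [0.0013 0.0003]
pivot [ 0.032 -0.002] [ 0.0733 -0.0013] hinge [-0.035   0.0012]
[array([-0.0618, -0.0387]), array([ 0.0598, -0.04  ]), array([0.061 , 0.0386]), array([-0.0607,  0.0394])] [-0.0005 -0.0002]
lug [-0.0912  0.0017]
[-0.1008  0.0098] [-0.1015 -0.0093]
[-0.0766  0.0153] [-0.0747 -0.0058]
2.3 [ 97.9466 175.0224] [ 80.414  180.0983]
2.4 [ 93.7411 172.9017] [ 74.914  177.4962]
2.5 [ 91.0041 170.7158] [ 71.2929 174.8106]
```

Run:
```python
from h import *
np.set_printoptions(precision=4,suppress=True)
c=np.load("w10.npy",allow_pickle=True).item();f=c["frame"]
yaw=np.radians(12.4);C=np.array([.535,.1273]);ex=np.array([np.cos(yaw),np.sin(yaw)]);ey=np.array([-np.sin(yaw),np.cos(yaw)])
Z=lambda x,y,z:[*(C+x*ex+y*ey),z]
g=f.copy()
g=cv2.resize(f[70:245,160:340],None,fx=3.4,fy=3.4,interpolation=cv2.INTER_CUBIC)
def dot(p,col):
    q=(proj(c,p)-[160,70])*3.4+1.7; cv2.circle(g,tuple(int(v) for v in q),3,col,-1)
for y in (-.052,.052):
    for z in (.055-.0138,.055,.055+.0138): dot(Z(0,y,z),(0,0,255))
for x in (-.062,.062):
    for y in (-.04,.04): dot(Z(x,y,.01),(0,255,0))
for y in (-.012,.012): dot(Z(-.034,y,.059),(255,0,255)); dot(Z(.034,y,.033),(255,0,255))
cv2.imwrite("pics/w10c.png",g)
```

```text
(no output)
```

View pics/w10c.png

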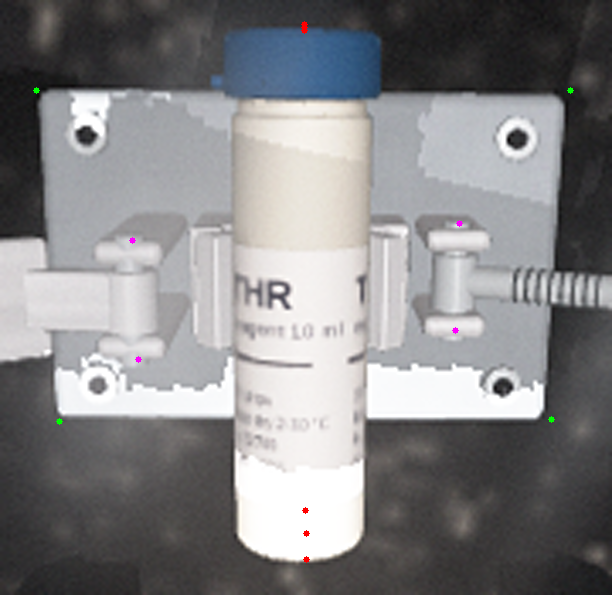

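Run:
```python
from h import *
np.set_printoptions(precision=4,suppress=True)
c=np.load("w1.npy",allow_pickle=True).item();T=vision.camera("top")
for p in [(421,152),(428,150),(407,262)]: print(at_z(c,p,0),at_z(c,p,.25))
f=c["frame"];cv2.imwrite("pics/w1box.png",cv2.resize(f[120:300,340:512],None,fx=3.3,fy=3.3))
f=T["frame"];cv2.imwrite("pics/topbox.png",cv2.resize(f[60:240,40:220],None,fx=3.3,fy=3.3))
```

```text
[0.6295 0.2288 0.    ] [0.5873 0.1042 0.25  ]
[0.6268 0.2382 0.    ] [0.5861 0.1085 0.25  ]
[0.7991 0.2302 0.    ] [0.6647 0.1048 0.25  ]
```

View pics/w1box.png

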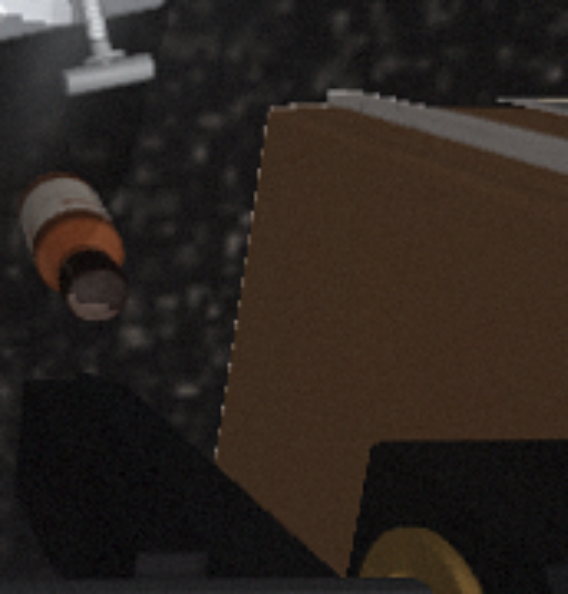

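View pics/topbox.png

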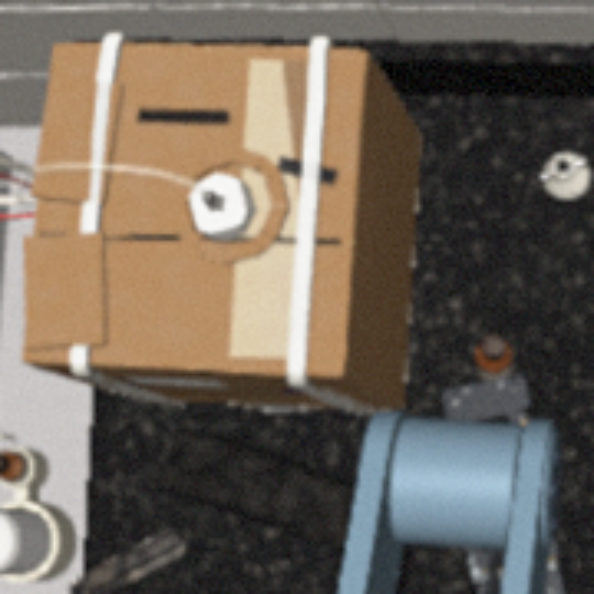

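Run:
```python
from h import *
np.set_printoptions(precision=4,suppress=True)
print(tool_delta([.4462,.1078,.21],np.radians(102.4)), sense()["joints"])
```

```text
(array([ 0.0307, -0.0891, -0.0121]), np.float64(-1.5701588151169317)) [-0.0358  0.2387  1.7647 -0.007   1.1334 -0.2499]
```

```bash
python3 -m crank '[{"delta_pos":[0,-0.005,-0.01],"spin":-0.12},{"delta_pos":[0.003,-0.01,-0.015],"spin":-0.24},{"delta_pos":[0.006,-0.02,-0.015],"spin":-0.36},{"delta_pos":[0.01,-0.03,-0.015],"spin":-0.48},{"delta_pos":[0.014,-0.04,-0.015],"spin":-0.6},{"delta_pos":[0.018,-0.05,-0.015],"spin":-0.72},{"delta_pos":[0.021,-0.06,-0.015],"spin":-0.84},{"delta_pos":[0.025,-0.07,-0.015],"spin":-0.96},{"delta_pos":[0.028,-0.08,-0.015],"spin":-1.08},{"delta_pos":[0.031,-0.089,-0.012],"spin":-1.2},{"delta_pos":[0.031,-0.089,-0.012],"spin":-1.32},{"delta_pos":[0.031,-0.089,-0.012],"spin":-1.44}]' 0.05
python3 -m crank '[{"delta_pos":[0,0,0],"spin":-0.12},{"delta_pos":[0,0,0],"spin":-0.13},{"delta_pos":[0,0,0],"spin":-0.13}]'
python3 - <<'E'
from h import *
np.set_printoptions(precision=4,suppress=True)
c=vision.camera("wrist"); cv2.imwrite("pics/wrist11.png",c["frame"])
print(tool_delta([.4462,.1078,.1465],np.radians(102.4)), sense()["joints"])
E
```

```text
t: 13.77
tool_pos: [0.4454, 0.1082, 0.2092]
tcp_rot: [0.002, -0.046, 0.999, -0.003]
wrist_force: [0.4, -0.1, 0.3]
gripper_width: 0.0499
t: 14.02
tool_pos: [0.4452, 0.1082, 0.2088]
tcp_rot: [0.001, -0.11, 0.994, -0.003]
wrist_force: [1.1, -0.6, -0.2]
gripper_width: 0.0497
(array([-0.0007, -0.0002,  0.0624]), np.float64(0.00227964643389722)) [-0.018   0.0285  1.9789 -0.0071  1.1314 -1.8045]
```

View pics/wrist11.png

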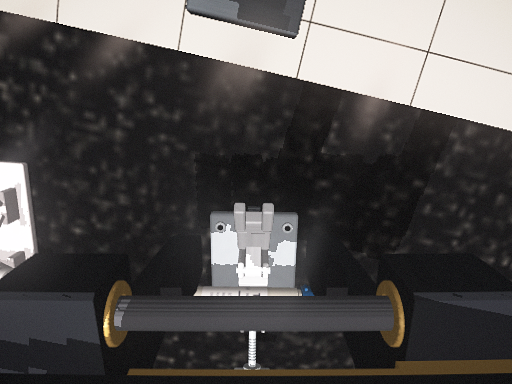

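```bash
python3 -m crank '[{"delta_pos":[0,0,0.025],"spin":0},{"delta_pos":[0,0,0.045],"spin":0},{"delta_pos":[0,0,0.058],"spin":0},{"delta_pos":[0,0,0.062],"spin":0},{"delta_pos":[0,0,0.062],"spin":0}]'
python3 -m crank '[{"delta_pos":[0,0,0],"spin":0},{"delta_pos":[0,0,0],"spin":0},{"delta_pos":[0,0,0],"spin":0},{"delta_pos":[0,0,0],"spin":0},{"delta_pos":[0,0,0],"spin":0},{"delta_pos":[0,0,0],"spin":0}]' 0.015
python3 - <<'E'
from h import *
c=vision.camera("wrist"); cv2.imwrite("pics/wrist12.png",c["frame"])
E
```

```text
t: 14.48
tool_pos: [0.4447, 0.1078, 0.1458]
tcp_rot: [-0.0, -0.108, 0.994, -0.003]
wrist_force: [-0.1, 0.3, -0.5]
gripper_width: 0.0498
t: 14.98
tool_pos: [0.4452, 0.1077, 0.1465]
tcp_rot: [0.0, -0.108, 0.994, -0.003]
wrist_force: [-0.4, -1.2, 3.4]
gripper_width: 0.0236
```

View pics/wrist12.png

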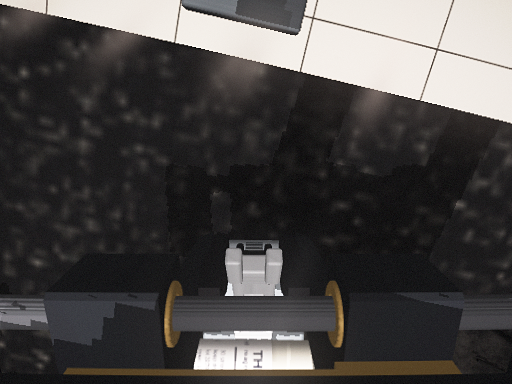

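Run:
```python
import numpy as np
f=lambda t:(-.034+.068*np.cos(t)-.004*np.sin(t),.059+.068*np.sin(t)+.004*np.cos(t))
x0,z0=f(2.5)
for t in np.arange(2.3,-.11,-.2): x,z=f(t);print(round(t,2),round(-(x-x0),4),round(-(z-z0),4))
x,z=f(0);print(0,-(x-x0),-(z-z0))
```

```text
2.3 -0.0086 -0.0106
2.1 -0.0191 -0.0192
1.9 -0.0311 -0.0256
1.7 -0.0441 -0.0294
1.5 -0.0577 -0.0306
1.3 -0.0712 -0.0291
1.1 -0.0842 -0.0249
0.9 -0.096 -0.0183
0.7 -0.1063 -0.0094
0.5 -0.1146 0.0014
0.3 -0.1207 0.0136
0.1 -0.1241 0.0267
-0.1 -0.1249 0.0403
0 -0.12487165443360733 0.033491531336881306
```

```bash
python3 -m crank '[{"delta_pos":[-0.004,0,-0.0055],"spin":0},{"delta_pos":[-0.0086,0,-0.0106],"spin":0},{"delta_pos":[-0.0191,0,-0.0192],"spin":0},{"delta_pos":[-0.0311,0,-0.0256],"spin":0},{"delta_pos":[-0.0441,0,-0.0294],"spin":0},{"delta_pos":[-0.0577,0,-0.0306],"spin":0},{"delta_pos":[-0.0712,0,-0.0291],"spin":0},{"delta_pos":[-0.0842,0,-0.0249],"spin":0},{"delta_pos":[-0.0842,0,-0.0249],"spin":0}]'
python3 - <<'E'
from h import *
np.set_printoptions(precision=4,suppress=True)
yaw=np.radians(12.4);C=np.array([.535,.1273]);ex=np.array([np.cos(yaw),np.sin(yaw)])
s=sense();q=(s["tool_pos"][:2]-C);print("clamp x,y of tcp",q@ex,q@[-ex[1],ex[0]],s["tool_pos"][2]-.050)
n="side";c=vision.camera(n); cv2.imwrite("pics/s13.png",cv2.resize(c["frame"][150:280,200:380],None,fx=4,fy=4,interpolation=cv2.INTER_CUBIC))
E
```

```text
t: 15.78
tool_pos: [0.5286, 0.1256, 0.1711]
tcp_rot: [-0.0, -0.108, 0.994, -0.004]
wrist_force: [1.0, -4.4, 1.1]
gripper_width: 0.0235
clamp x,y of tcp -0.00660338880431898 -0.0002872841692746809 0.12106938125676513
```

View pics/s13.png

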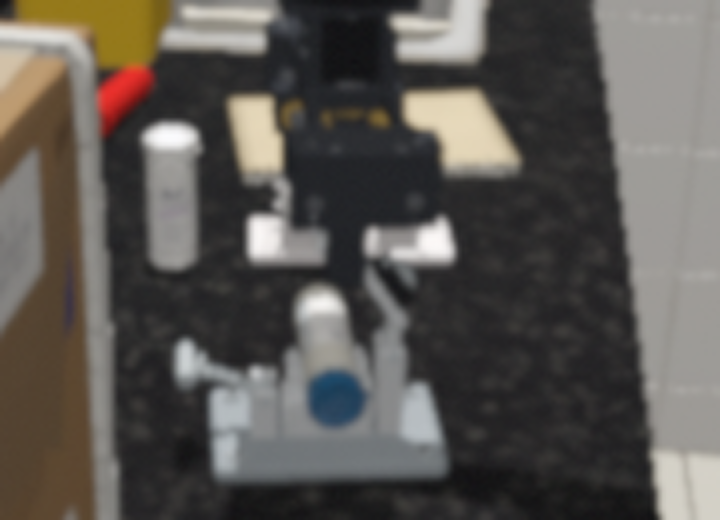

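```bash
python3 -m crank '[{"delta_pos":[-0.006,0,0.003],"spin":0},{"delta_pos":[-0.0118,0,0.0066],"spin":0},{"delta_pos":[-0.0221,0,0.0155],"spin":0},{"delta_pos":[-0.0304,0,0.0263],"spin":0},{"delta_pos":[-0.0365,0,0.0385],"spin":0},{"delta_pos":[-0.0399,0,0.0516],"spin":0},{"delta_pos":[-0.0407,0,0.0584],"spin":0},{"delta_pos":[-0.0407,0,0.0605],"spin":0},{"delta_pos":[-0.0407,0,0.0605],"spin":0}]'
python3 - <<'E'
from h import *
np.set_printoptions(precision=4,suppress=True)
yaw=np.radians(12.4);C=np.array([.535,.1273]);ex=np.array([np.cos(yaw),np.sin(yaw)])
s=sense();q=(s["tool_pos"][:2]-C);print("clamp x,y of tcp",q@ex,q@[-ex[1],ex[0]],s["tool_pos"][2]-.050)
n="side";c=vision.camera(n); cv2.imwrite("pics/s14.png",cv2.resize(c["frame"][150:280,200:380],None,fx=4,fy=4,interpolation=cv2.INTER_CUBIC))
E
```

```text
t: 16.58
tool_pos: [0.5675, 0.1336, 0.1141]
tcp_rot: [-0.001, -0.108, 0.994, -0.004]
wrist_force: [-14.2, -5.5, 25.0]
gripper_width: 0.0234
clamp x,y of tcp 0.03309066644589563 -0.0007754728496636883 0.0640872021389419
```

View pics/s14.png

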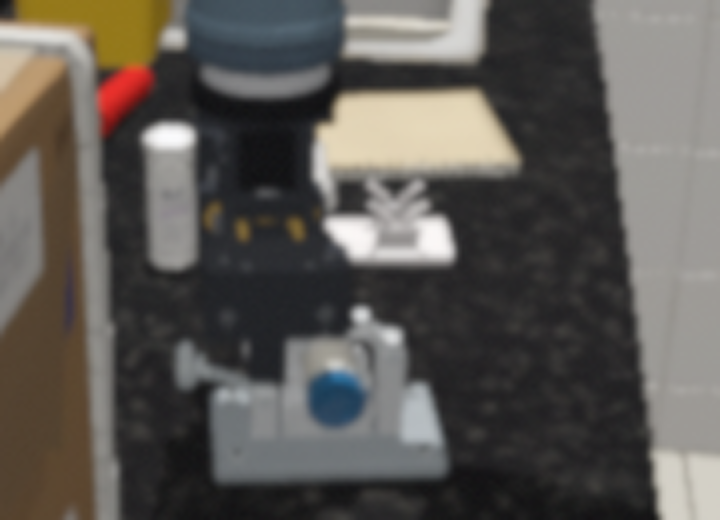

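```bash
python3 -m crank '[{"delta_pos":[0,0,0],"spin":0},{"delta_pos":[0,0,0],"spin":0},{"delta_pos":[0,0,0],"spin":0},{"delta_pos":[0,0,0],"spin":0},{"delta_pos":[0,0,-0.02],"spin":0},{"delta_pos":[0,0,-0.055],"spin":0},{"delta_pos":[-0.01,0,-0.09],"spin":-0.03},{"delta_pos":[-0.03,0,-0.11],"spin":-0.06},{"delta_pos":[-0.04,0,-0.12],"spin":-0.1},{"delta_pos":[-0.04,0,-0.12],"spin":-0.1}]' 0.056
python3 - <<'E'
from h import *
np.set_printoptions(precision=4,suppress=True)
c=vision.camera("wrist"); cv2.imwrite("pics/wrist15.png",c["frame"])
np.save("w15.npy",dict(c),allow_pickle=True)
for t in ["strap_hinge","strap_lug","bolt_pivot","bolt_head","wheel_crest","tube_middle"]:
    print(t,[(np.round(d["at"],1).tolist(),round(d["conf"],2)) for d in vision.spot_point(t,"wrist")][:3])
E
```

```text
t: 17.47
tool_pos: [0.6095, 0.1437, 0.2374]
tcp_rot: [0.003, -0.159, 0.987, -0.004]
wrist_force: [0.7, 0.2, -0.6]
gripper_width: 0.0563
strap_hinge [([269.2, 38.4], 0.85)]
strap_lug [([261.1, 135.7], 0.94)]
bolt_pivot [([257.7, 132.0], 0.85)]
bolt_head [([254.3, 182.0], 0.96)]
wheel_crest [([264.3, 87.2], 0.9), ([25.9, 153.0], 0.42)]
tube_middle []
```

View pics/wrist15.png

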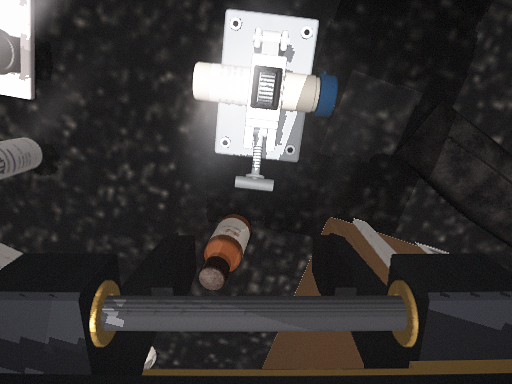

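Run:
```python
from h import *
np.set_printoptions(precision=4,suppress=True)
c=np.load("w15.npy",allow_pickle=True).item()
yaw=np.radians(12.4);C=np.array([.535,.1273]);ex=np.array([np.cos(yaw),np.sin(yaw)]);ey=np.array([-ex[1],ex[0]])
def cf(p,z): q=at_z(c,p,z)[:2]-C; return np.array([q@ex,q@ey])
Z=lambda x,y,z:[*(C+x*ex+y*ey),z]
print("lug",cf((261.1,135.7),.063),"crest",cf((264.3,87.2),.092),"hinge",cf((269,38.4),.059))
for th in (.9,1.0,1.1,1.2,1.3): print(th,proj(c,Z(.034+.045*np.sin(th),0,.033+.045*np.cos(th))),proj(c,Z(.034+.045*np.sin(th)+.005,-.016,.033+.045*np.cos(th))))
for z in (.045,.05,.055,.06): print(z,cf((254.3,182.5),z))
f=c["frame"];cv2.imwrite("pics/w15c.png",cv2.resize(f[100:240,190:360],None,fx=4,fy=4,interpolation=cv2.INTER_CUBIC))
# side view of the head, in earlier images
S=vision.camera("side"); np.save("s15.npy",dict(S),allow_pickle=True)
for th in (.9,1.0,1.1,1.2,1.3): print(th,proj(S,Z(.034+.045*np.sin(th),0,.033+.045*np.cos(th))))
print([(d["at"],d["conf"]) for d in vision.spot_point("bolt_head","side")])
cv2.imwrite("pics/s15.png",cv2.resize(S["frame"][170:280,220:340],None,fx=5,fy=5,interpolation=cv2.INTER_CUBIC))
```

```text
lug [0.0339 0.0005] crest [-0.0007 -0.0015] hinge [-0.0351 -0.0012]
0.9 [255.7133 179.9261] [235.1179 183.9533]
1.0 [255.4043 181.9499] [235.133  185.9054]
1.1 [255.1542 183.3915] [235.2059 187.2782]
1.2 [254.9629 184.2626] [235.3331 188.0838]
1.3 [254.8298 184.5809] [235.5109 188.3405]
0.045 [ 0.0756 -0.0006]
0.05 [ 0.0743 -0.0007]
0.055 [ 0.073  -0.0008]
0.06 [ 0.0717 -0.0009]
0.9 [248.6771 236.4078]
1.0 [247.4716 237.9205]
1.1 [246.4493 239.5209]
1.2 [245.6197 241.1919]
1.3 [244.9903 242.9156]
[([245.6, 243.2], 0.65)]
```

View pics/w15c.png

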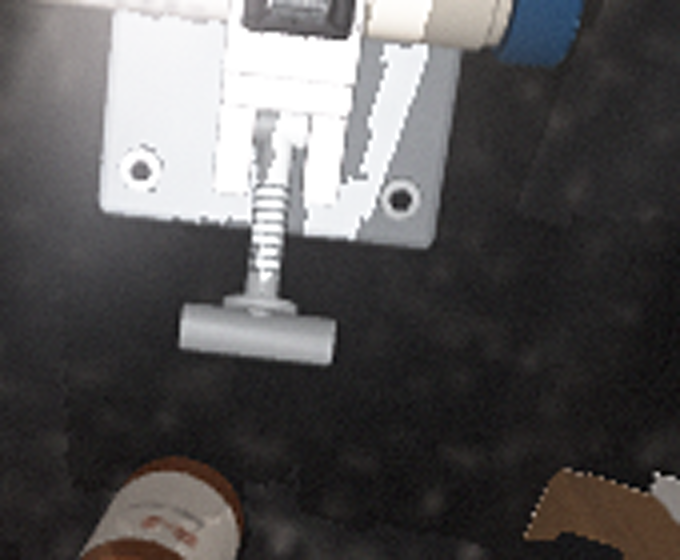

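View pics/s15.png

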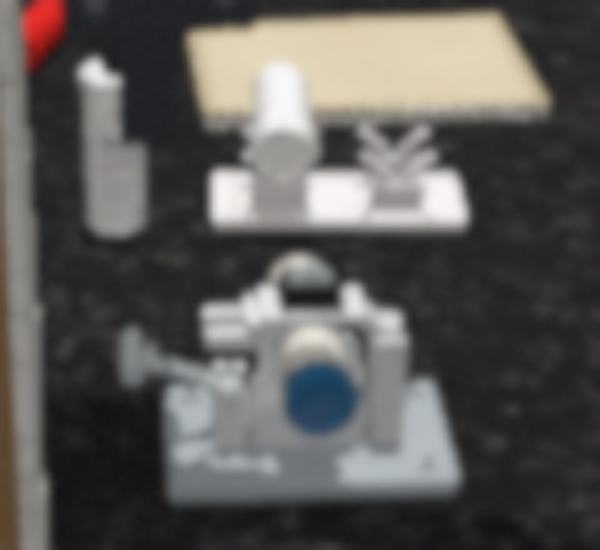

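Run:
```python
from h import *
np.set_printoptions(precision=4,suppress=True)
print(tool_delta([.6053,.1428,.1014],np.radians(108.4)), sense()["tool_pos"])
```

```text
(array([0.0001, 0.0008, 0.1317]), np.float64(-0.00444950169534053)) [0.6059 0.1432 0.2331]
```

```bash
python3 -m crank '[{"delta_pos":[0,0.0005,0.03],"spin":0},{"delta_pos":[0,0.0005,0.06],"spin":0},{"delta_pos":[0,0.0005,0.085],"spin":0},{"delta_pos":[0,0.0005,0.105],"spin":0},{"delta_pos":[0,0.0005,0.12],"spin":0},{"delta_pos":[0,0.0005,0.128],"spin":0},{"delta_pos":[0,0.0005,0.1315],"spin":0},{"delta_pos":[0,0.0005,0.1315],"spin":0}]'
python3 - <<'E'
from h import *
np.set_printoptions(precision=4,suppress=True)
c=vision.camera("wrist"); cv2.imwrite("pics/wrist16.png",c["frame"])
S=vision.camera("side");cv2.imwrite("pics/s16.png",cv2.resize(S["frame"][170:280,220:340],None,fx=5,fy=5,interpolation=cv2.INTER_CUBIC))
E
```

```text
t: 18.58
tool_pos: [0.6052, 0.1425, 0.101]
tcp_rot: [-0.002, -0.158, 0.987, -0.004]
wrist_force: [1.1, -1.0, 0.0]
gripper_width: 0.0566
```

View pics/wrist16.png

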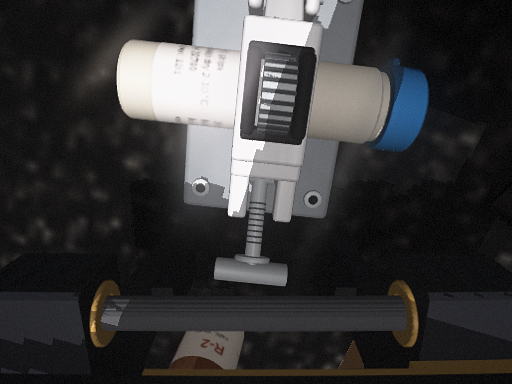

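View pics/s16.png

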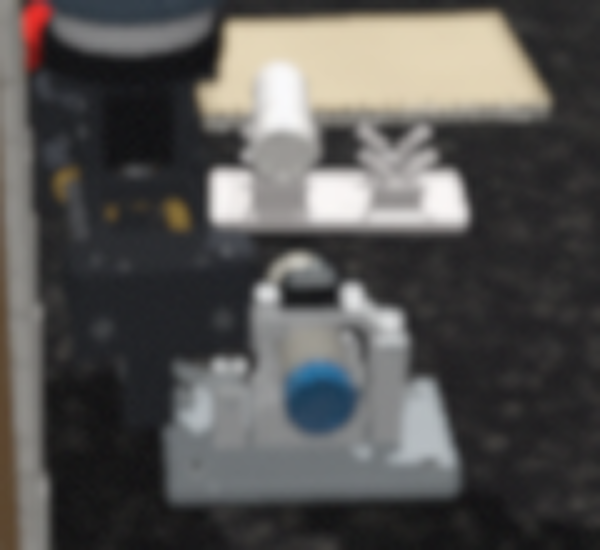

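```bash
python3 -m crank '[{"delta_pos":[0,0,0],"spin":0},{"delta_pos":[0,0,0],"spin":0},{"delta_pos":[0,0,0],"spin":0},{"delta_pos":[0,0,0],"spin":0},{"delta_pos":[0,0,0],"spin":0},{"delta_pos":[0,0,0],"spin":0}]' 0.022
python3 - <<'E'
from h import *
np.set_printoptions(precision=4,suppress=True)
c=vision.camera("wrist"); cv2.imwrite("pics/wrist17.png",c["frame"])
g=lambda t:(.034+.045*np.sin(t),.033+.045*np.cos(t))
x0,z0=g(1.15)
for t in np.arange(1.05,-.1,-.1):
    x,z=g(t);print(round(t,2),"tool",round(-(x-x0)*np.cos(.105),4),round((x-x0)*0+ (x-x0)*np.sin(.105),4),round(-(z-z0),4))
s=sense();M=Rq(s["tcp_rot"]);yaw=np.radians(12.4);print("clamp x in tool",M.T@[np.cos(yaw),np.sin(yaw),0])
E
```

```text
t: 19.18
tool_pos: [0.607, 0.142, 0.1033]
tcp_rot: [0.0, -0.158, 0.987, -0.005]
wrist_force: [3.1, -2.7, 0.2]
gripper_width: 0.0309
1.05 tool 0.002 -0.0002 -0.004
0.95 tool 0.0044 -0.0005 -0.0078
0.85 tool 0.0072 -0.0008 -0.0113
0.75 tool 0.0103 -0.0011 -0.0145
0.65 tool 0.0138 -0.0015 -0.0174
0.55 tool 0.0175 -0.0018 -0.02
0.45 tool 0.0214 -0.0023 -0.0221
0.35 tool 0.0255 -0.0027 -0.0239
0.25 tool 0.0298 -0.0031 -0.0252
0.15 tool 0.0342 -0.0036 -0.0261
0.05 tool 0.0386 -0.0041 -0.0266
-0.05 tool 0.0431 -0.0045 -0.0266
clamp x in tool [-0.995  -0.0999 -0.0004]
```

View pics/wrist17.png

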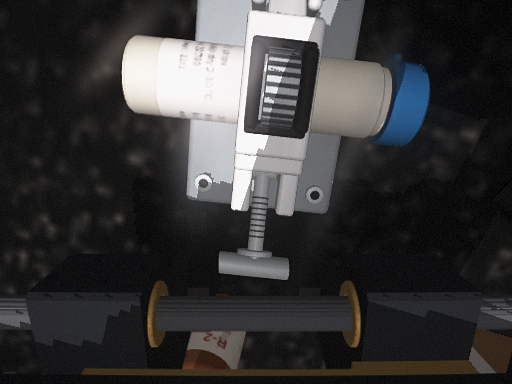

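```bash
python3 -m crank '[{"delta_pos":[0.002,0.0002,-0.004],"spin":0},{"delta_pos":[0.0044,0.0005,-0.0078],"spin":0},{"delta_pos":[0.0072,0.0008,-0.0113],"spin":0},{"delta_pos":[0.0103,0.0011,-0.0145],"spin":0},{"delta_pos":[0.0138,0.0015,-0.0174],"spin":0},{"delta_pos":[0.0175,0.0018,-0.02],"spin":0},{"delta_pos":[0.0214,0.0023,-0.0221],"spin":0},{"delta_pos":[0.0255,0.0027,-0.0239],"spin":0},{"delta_pos":[0.0255,0.0027,-0.0239],"spin":0}]'
python3 - <<'E'
from h import *
np.set_printoptions(precision=4,suppress=True)
c=vision.camera("wrist"); cv2.imwrite("pics/wrist18.png",c["frame"])
yaw=np.radians(12.4);C=np.array([.535,.1273]);ex=np.array([np.cos(yaw),np.sin(yaw)])
s=sense();q=(s["tool_pos"][:2]-C);print("clamp x,y of tcp",q@ex,q@[-ex[1],ex[0]],s["tool_pos"][2]-.050)
E
```

```text
t: 19.98
tool_pos: [0.5825, 0.1365, 0.1287]
tcp_rot: [0.002, -0.158, 0.987, -0.005]
wrist_force: [3.5, -4.2, 2.3]
gripper_width: 0.0308
clamp x,y of tcp 0.04852890386934662 -0.0011699867597762985 0.07859816422298928
```

View pics/wrist18.png

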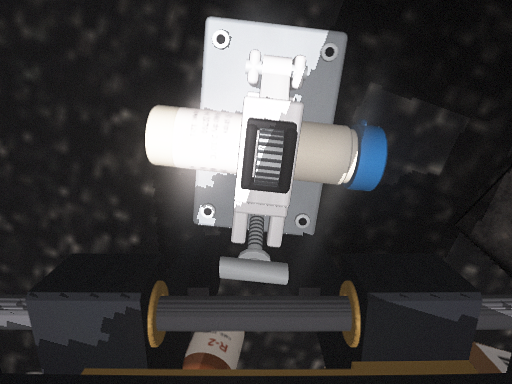

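```bash
python3 -m crank '[{"delta_pos":[0.0043,0.0004,-0.0013],"spin":0},{"delta_pos":[0.0087,0.0009,-0.0022],"spin":0},{"delta_pos":[0.0131,0.0013,-0.0027],"spin":0},{"delta_pos":[0.016,0.0016,-0.0027],"spin":0},{"delta_pos":[0.018,0.0018,-0.0026],"spin":0},{"delta_pos":[0.019,0.002,-0.0025],"spin":0},{"delta_pos":[0.019,0.002,-0.0025],"spin":0}]'
python3 - <<'E'
from h import *
np.set_printoptions(precision=4,suppress=True)
c=vision.camera("wrist"); cv2.imwrite("pics/wrist19.png",c["frame"])
yaw=np.radians(12.4);C=np.array([.535,.1273]);ex=np.array([np.cos(yaw),np.sin(yaw)])
s=sense();q=(s["tool_pos"][:2]-C);print("clamp x,y of tcp",q@ex,q@[-ex[1],ex[0]],s["tool_pos"][2]-.050)
E
```

```text
t: 20.62
tool_pos: [0.565, 0.1325, 0.1329]
tcp_rot: [0.003, -0.158, 0.987, -0.005]
wrist_force: [3.8, -2.8, 7.0]
gripper_width: 0.0312
clamp x,y of tcp 0.030471942187059505 -0.001357811639678729 0.08292668483431583
```

View pics/wrist19.png

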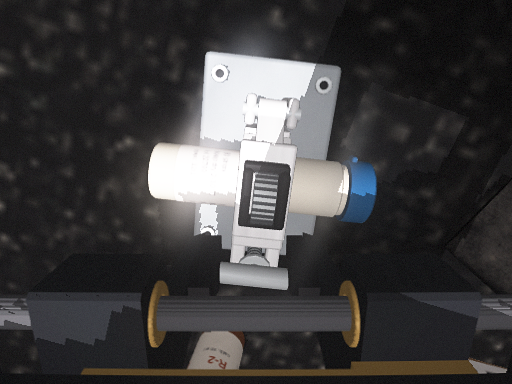

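```bash
python3 -m crank '[{"delta_pos":[0.002,0.0002,0],"spin":0},{"delta_pos":[0.004,0.0004,0.0005],"spin":0},{"delta_pos":[0.004,0.0004,0.0005],"spin":0}]'
python3 - <<'E'
from h import *
np.set_printoptions(precision=4,suppress=True)
yaw=np.radians(12.4);C=np.array([.535,.1273]);ex=np.array([np.cos(yaw),np.sin(yaw)])
s=sense();q=(s["tool_pos"][:2]-C);print("clamp x,y of tcp",q@ex,q@[-ex[1],ex[0]],s["tool_pos"][2]-.050)
E
```

```text
t: 20.92
tool_pos: [0.5612, 0.1316, 0.1331]
tcp_rot: [0.004, -0.158, 0.987, -0.005]
wrist_force: [2.4, -1.7, 4.9]
gripper_width: 0.0308
clamp x,y of tcp 0.02650006047214584 -0.0014136894436676446 0.08313007696355117
```

Run:
```python
from h import *
np.set_printoptions(precision=4,suppress=True)
c=vision.camera("wrist"); cv2.imwrite("pics/wrist20.png",c["frame"]);np.save("w20.npy",dict(c),allow_pickle=True)
print([(d["at"],d["conf"]) for d in vision.spot_point("bolt_head","wrist")])
yaw=np.radians(12.4);C=np.array([.535,.1273]);ex=np.array([np.cos(yaw),np.sin(yaw)]);ey=np.array([-ex[1],ex[0]])
Z=lambda x,y,z:[*(C+x*ex+y*ey),z]
for th in (.2,.1,0,-.04): print(th,proj(c,Z(.034+.045*np.sin(th),0,.033+.045*np.cos(th))))
print("crest",proj(c,Z(0,0,.092)),"lug",proj(c,Z(.034,0,.063)))
S=vision.camera("side");cv2.imwrite("pics/s20.png",cv2.resize(S["frame"][170:280,220:340],None,fx=5,fy=5,interpolation=cv2.INTER_CUBIC))
```

```text
[([251.7, 273.8], 0.88)]
0.2 [252.553  290.8596]
0.1 [253.4681 283.369 ]
0 [254.428  275.0919]
-0.04 [254.8209 271.5888]
crest [262.7069 216.7459] lug [254.7803 259.6267]
```

View pics/wrist20.png

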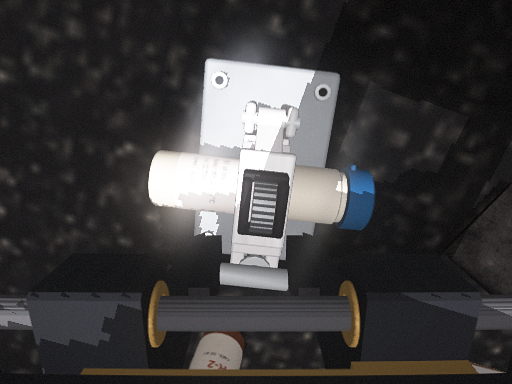

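View pics/s20.png

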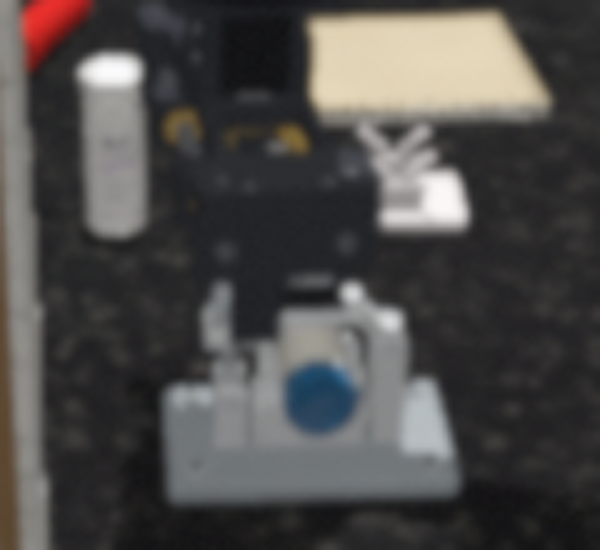

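```bash
python3 -m crank '[{"delta_pos":[0.002,0.0002,0],"spin":0},{"delta_pos":[0.004,0.0004,0],"spin":0},{"delta_pos":[0.004,0.0004,0],"spin":0}]'
python3 - <<'E'
from h import *
np.set_printoptions(precision=4,suppress=True)
c=vision.camera("wrist");np.save("w21.npy",dict(c),allow_pickle=True)
cv2.imwrite("pics/w21.png",cv2.resize(c["frame"][150:330,130:400],None,fx=2.9,fy=2.9,interpolation=cv2.INTER_CUBIC))
print([(d["at"],d["conf"]) for d in vision.spot_point("bolt_head","wrist")])
yaw=np.radians(12.4);C=np.array([.535,.1273]);ex=np.array([np.cos(yaw),np.sin(yaw)]);ey=np.array([-ex[1],ex[0]])
Z=lambda x,y,z:[*(C+x*ex+y*ey),z]
for th in (.2,.1,0,-.04): print(th,proj(c,Z(.034+.045*np.sin(th),0,.033+.045*np.cos(th))))
s=sense();q=(s["tool_pos"][:2]-C);print("clamp x,y of tcp",q@ex,q@[-ex[1],ex[0]],s["tool_pos"][2]-.050,s["wrist_force"])
E
```

```text
t: 21.32
tool_pos: [0.5571, 0.1306, 0.133]
tcp_rot: [0.004, -0.158, 0.987, -0.006]
wrist_force: [3.6, -3.0, 1.6]
gripper_width: 0.0305
[([252.1, 278.1], 0.9)]
0.2 [251.7867 298.8904]
0.1 [252.6881 291.5544]
0 [253.6358 283.4197]
-0.04 [254.0244 279.9693]
clamp x,y of tcp 0.022291560005637343 -0.0014396948688699754 0.08297670368897737 [ 1.9939 -3.027   2.5242]
```

View pics/w21.png

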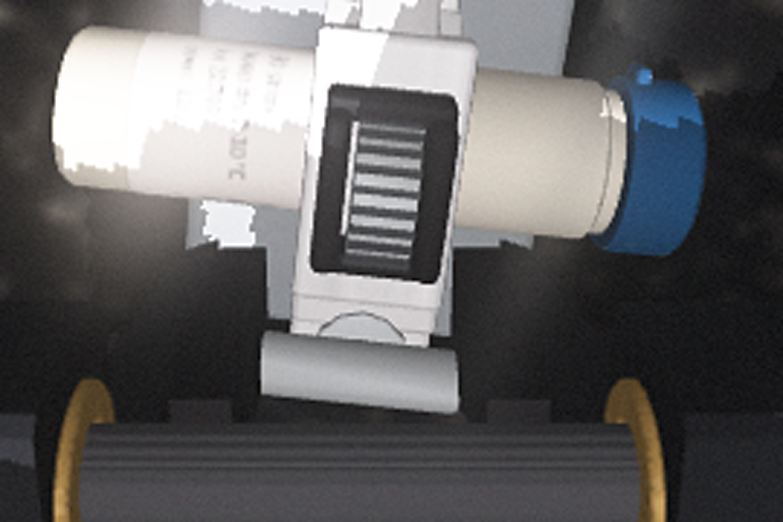

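```bash
python3 -m crank '[{"delta_pos":[0,0,0],"spin":0},{"delta_pos":[0,0,0],"spin":0},{"delta_pos":[0,0,0],"spin":0},{"delta_pos":[0,0,-0.015],"spin":0},{"delta_pos":[0,0,-0.035],"spin":0},{"delta_pos":[0,0,-0.06],"spin":0},{"delta_pos":[0,0,-0.065],"spin":0},{"delta_pos":[0,0,-0.065],"spin":0}]' 0.05
python3 - <<'E'
from h import *
np.set_printoptions(precision=4,suppress=True)
yaw=np.radians(12.4);C=np.array([.535,.1273]);ex=np.array([np.cos(yaw),np.sin(yaw)]);ey=np.array([-ex[1],ex[0]])
c=vision.camera("wrist");np.save("w22.npy",dict(c),allow_pickle=True)
cv2.imwrite("pics/w22.png",c["frame"])
def cf(p,z): q=at_z(c,p,z)[:2]-C; return np.array([q@ex,q@ey])
for t,z in [("wheel_crest",.092),("bolt_head",.078),("strap_lug",.063)]:
    print(t,[(np.round(d["at"],1).tolist(),round(d["conf"],2),cf(d["at"],z)) for d in vision.spot_point(t,"wrist")][:2])
print(tool_delta([*(C+.007*ex-.0007*ey),.165],yaw+np.pi/2),sense()["wrist_force"])
E
```

```text
t: 22.08
tool_pos: [0.5573, 0.1317, 0.1996]
tcp_rot: [0.005, -0.158, 0.987, -0.006]
wrist_force: [0.0, 0.3, 0.4]
gripper_width: 0.0499
wheel_crest [([259.5, 181.0], 0.78, array([-0.0008,  0.0001]))]
bolt_head [([253.4, 221.3], 0.65, array([ 0.0301, -0.0006]))]
strap_lug [([251.7, 217.7], 0.96, array([ 0.0334, -0.0017]))]
(array([0.0139, 0.0015, 0.0312]), np.float64(0.10038207215962713)) [-0.3741 -0.2945 -0.6125]
```

View pics/w22.png

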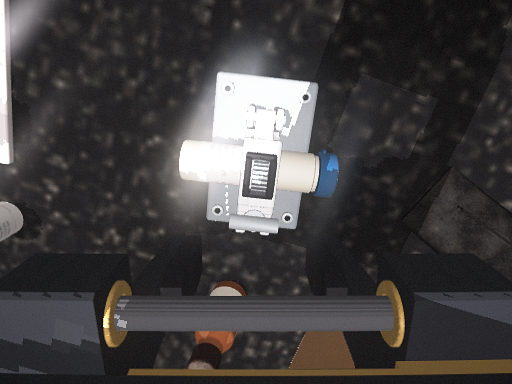

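```bash
python3 -m crank '[{"delta_pos":[0.005,0.0005,0],"spin":0.05},{"delta_pos":[0.01,0.001,0],"spin":0.1},{"delta_pos":[0.014,0.0015,0.005],"spin":0.1},{"delta_pos":[0.014,0.0015,0.015],"spin":0.1},{"delta_pos":[0.014,0.0015,0.025],"spin":0.1},{"delta_pos":[0.014,0.0015,0.031],"spin":0.1},{"delta_pos":[0.014,0.0015,0.031],"spin":0.1},{"delta_pos":[0.014,0.0015,0.031],"spin":0.1}]' 0
python3 - <<'E'
from h import *
np.set_printoptions(precision=4,suppress=True)
yaw=np.radians(12.4);C=np.array([.535,.1273]);ex=np.array([np.cos(yaw),np.sin(yaw)]);ey=np.array([-ex[1],ex[0]])
S=vision.camera("side");cv2.imwrite("pics/s23.png",cv2.resize(S["frame"][170:280,220:340],None,fx=5,fy=5,interpolation=cv2.INTER_CUBIC))
s=sense();print(tool_delta([*(C+.007*ex-.0007*ey),.156],yaw+np.pi/2),s["wrist_force"],s["gripper_width"])
M=Rq(s["tcp_rot"]);print(M)
E
```

```text
t: 22.95
tool_pos: [0.5416, 0.128, 0.1642]
tcp_rot: [0.001, -0.108, 0.994, -0.005]
wrist_force: [0.6, -0.6, 0.3]
gripper_width: 0.0004
(array([0.    , 0.0001, 0.0088]), np.float64(0.0006598827549684216)) [ 0.7773 -0.0533 -0.2275] 9.773850011066663e-06
[[-0.9765 -0.2153  0.0051]
 [-0.2154  0.9765 -0.0098]
 [-0.0028 -0.0107 -0.9999]]
```

View pics/s23.png

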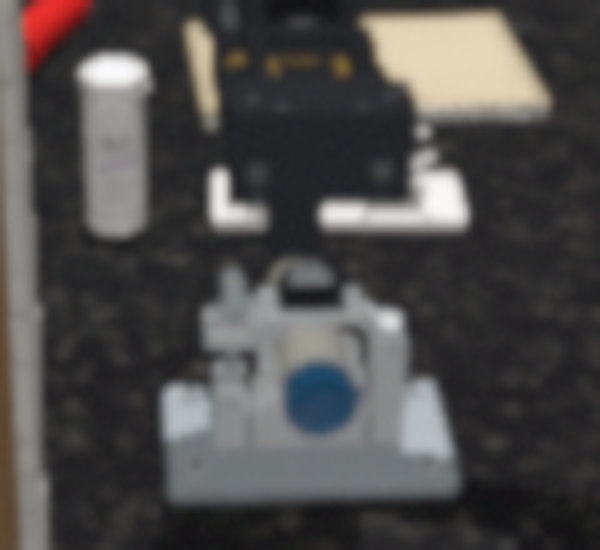

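```bash
python3 -m crank '[{"delta_pos":[0,0,0.005],"spin":0},{"delta_pos":[0,0,0.0085],"spin":0},{"delta_pos":[0,0,0.0092],"spin":0},{"delta_pos":[0,0,0.0092],"spin":0}]'
```

```text
t: 23.33
tool_pos: [0.5425, 0.128, 0.1562]
tcp_rot: [0.003, -0.108, 0.994, -0.005]
wrist_force: [-0.2, 0.3, 3.2]
gripper_width: 0.0005
```

```bash
python3 -m crank '[{"delta_pos":[0,0,0.001],"spin":0},{"delta_pos":[0,0,0.001],"spin":0}]'
```

```text
t: 23.5
tool_pos: [0.5432, 0.1281, 0.1559]
tcp_rot: [0.003, -0.108, 0.994, -0.005]
wrist_force: [-0.7, -0.1, 5.4]
gripper_width: 0.0004
```

```bash
python3 -m crank '[{"delta_pos":[0,0,0.0012],"spin":0},{"delta_pos":[0.002,0,0.0013],"spin":0},{"delta_pos":[0.004,0,0.0013],"spin":0},{"delta_pos":[0.006,0,0.0013],"spin":0},{"delta_pos":[0.008,0,0.0013],"spin":0},{"delta_pos":[0.010,0,0.0013],"spin":0}]'
```

```text
t: 24.0
tool_pos: [0.5348, 0.1263, 0.1561]
tcp_rot: [0.006, -0.108, 0.994, -0.005]
wrist_force: [0.8, 1.4, 5.9]
gripper_width: 0.0007
```

```bash
python3 -m crank '[{"delta_pos":[0.001,0,0.0012],"spin":0},{"delta_pos":[0.003,0,0.0013],"spin":0},{"delta_pos":[0.005,0,0.0013],"spin":0},{"delta_pos":[0.007,0,0.0013],"spin":0},{"delta_pos":[0.008,0,0.0013],"spin":0},{"delta_pos":[0.008,0,0.0013],"spin":0}]'
python3 - <<'E'
from h import *
s=sense();print(s["tool_pos"],s["wrist_force"])
E
```

```text
t: 24.5
tool_pos: [0.5286, 0.1247, 0.1561]
tcp_rot: [0.008, -0.108, 0.994, -0.005]
wrist_force: [2.1, 1.4, 6.2]
gripper_width: 0.0007
[0.52856114 0.1247123  0.15605258] [2.1339408  1.39225824 6.20026568]
```

```bash
python3 -m crank '[{"delta_pos":[0,0,-0.012],"spin":0},{"delta_pos":[-0.008,0,-0.012],"spin":0},{"delta_pos":[-0.014,0,-0.012],"spin":0},{"delta_pos":[-0.014,0,-0.006],"spin":0},{"delta_pos":[-0.014,0,-0.001],"spin":0},{"delta_pos":[-0.014,0,0.0008],"spin":0},{"delta_pos":[-0.014,0,0.001],"spin":0}]'
python3 - <<'E'
from h import *
c=vision.camera("wrist");cv2.imwrite("pics/w24.png",c["frame"])
E
```

```text
t: 25.08
tool_pos: [0.5432, 0.1279, 0.1557]
tcp_rot: [0.009, -0.108, 0.994, -0.005]
wrist_force: [0.7, 0.6, 8.5]
gripper_width: 0.0004
```

```bash
python3 -m crank '[{"delta_pos":[0,0,0.001],"spin":0},{"delta_pos":[0.002,0,0.0014],"spin":0},{"delta_pos":[0.004,0,0.0014],"spin":0}]'; python3 -m crank '[{"delta_pos":[0.001,0,0.0014],"spin":0},{"delta_pos":[0.003,0,0.0014],"spin":0},{"delta_pos":[0.005,0,0.0014],"spin":0}]';  python3 -m crank '[{"delta_pos":[0.001,0,0.0014],"spin":0},{"delta_pos":[0.003,0,0.0014],"spin":0},{"delta_pos":[0.005,0,0.0014],"spin":0}]'
```

```text
t: 25.38
tool_pos: [0.5416, 0.1274, 0.1558]
tcp_rot: [0.012, -0.108, 0.994, -0.005]
wrist_force: [6.9, 3.1, 11.4]
gripper_width: 0.0001
t: 25.63
tool_pos: [0.5396, 0.1268, 0.1562]
tcp_rot: [0.016, -0.108, 0.994, -0.005]
wrist_force: [6.5, 2.6, 9.3]
gripper_width: 0.0002
t: 25.88
tool_pos: [0.5372, 0.126, 0.1562]
tcp_rot: [0.019, -0.108, 0.994, -0.005]
wrist_force: [4.5, 2.2, 8.6]
gripper_width: 0.0005
```

```bash
python3 -m crank '[{"delta_pos":[0,0,-0.015],"spin":0},{"delta_pos":[0,0,-0.04],"spin":0},{"delta_pos":[-0.01,0,-0.07],"spin":0},{"delta_pos":[-0.025,0,-0.085],"spin":0},{"delta_pos":[-0.03,0,-0.09],"spin":0},{"delta_pos":[-0.03,0,-0.09],"spin":0}]'
python3 - <<'E'
from h import *
np.set_printoptions(precision=4,suppress=True)
yaw=np.radians(12.4);C=np.array([.535,.1273]);ex=np.array([np.cos(yaw),np.sin(yaw)]);ey=np.array([-ex[1],ex[0]])
c=vision.camera("wrist");np.save("w25.npy",dict(c),allow_pickle=True)
cv2.imwrite("pics/w25.png",c["frame"])
f=c["frame"]
def cf(p,z): q=at_z(c,p,z)[:2]-C; return np.array([q@ex,q@ey])
for t,z in [("wheel_crest",.092),("bolt_head",.078),("strap_lug",.063)]:
    print(t,[(np.round(d["at"],1).tolist(),round(d["conf"],2),cf(d["at"],z)) for d in vision.spot_point(t,"wrist")][:2])
S=vision.camera("side");cv2.imwrite("pics/s25.png",cv2.resize(S["frame"][170:280,220:340],None,fx=5,fy=5,interpolation=cv2.INTER_CUBIC))
T=vision.camera("top");cv2.imwrite("pics/t25.png",cv2.resize(T["frame"][130:260,160:370],None,fx=3.7,fy=3.7,interpolation=cv2.INTER_CUBIC))
E
```

```text
t: 26.38
tool_pos: [0.564, 0.133, 0.2478]
tcp_rot: [0.02, -0.108, 0.994, -0.005]
wrist_force: [-0.3, -0.5, 0.1]
gripper_width: 0.0004
wheel_crest [([259.3, 147.7], 0.59, array([-0.0012,  0.002 ]))]
bolt_head [([257.7, 187.6], 0.81, array([0.0327, 0.0009]))]
strap_lug [([251.9, 181.8], 0.66, array([ 0.0325, -0.0039]))]
```

View pics/w25.png

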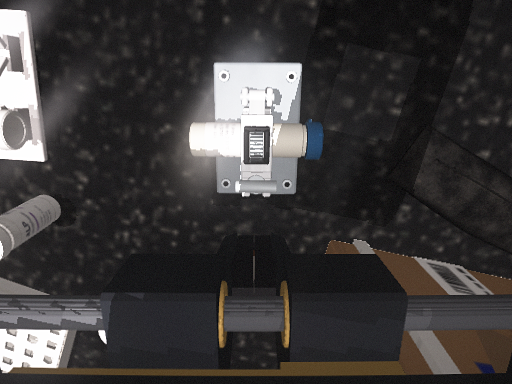

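View pics/s25.png

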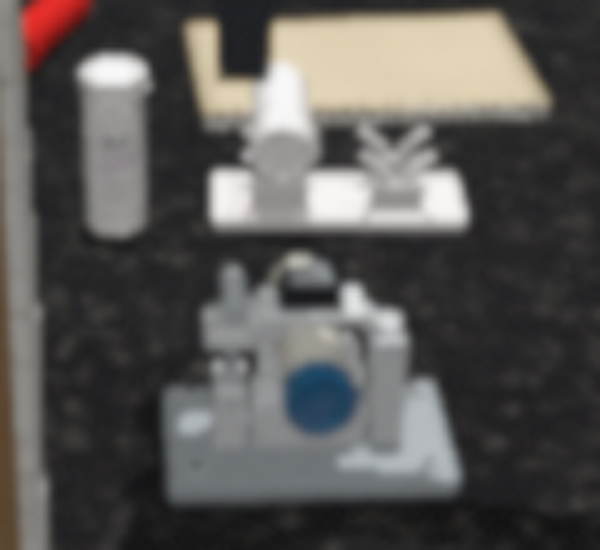

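View pics/t25.png

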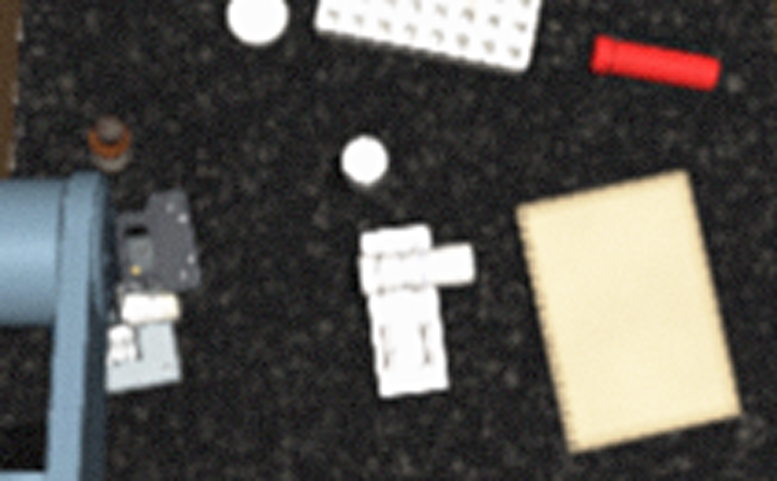

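Run:
```python
from rig import env
print(env.hand_in())
```

```text
the job is handed in; nothing more can be done
None
```

I handed the job in at about 27 s of the 72 s, with the gripper clear of everything. The system gave no verdict. By my last checks the tube is clamped as asked.

- **Hinged half, before laying the tube:** it started at about 2.2 rad, which left too little room for the hand. I pressed it back to its open stop first.
- **Tube:** I took the blue-capped tube from the rest by its free end and laid it in the saddle. Two camera views put its middle within about 1–2 mm of the saddle's middle.
- **Hinged half:** I swung it down by the lug until it met its stop, with about 25 N pushing back. In the last pictures it lies fully down over the tube.
- **Bolt:** I swung it up by its T-bar to its inner stop. The side camera shows it upright in the slot. The pads slipped on the bar over the last few millimetres. The last wrist picture puts its head at clamp x ≈ 32.7 mm, where exactly upright is 34 mm and the stop about 32 mm.
- **Thumbwheel:** I rolled it towards the hinge by about 15 mm of rim. A second stroke only slipped, at about 7 N sideways, so I take it to be at its stop. I could not read its angle directly.
- **Other things:** in the last top view the amber bottle, the standing vial, the other vial in the rest and the red look-alike appear where they started.

The two camera estimates of the bolt's starting angle disagreed (about 1.05 and 1.25 rad), so I used 1.15 and the pinch held. The network's lug position in the last wrist picture was about 4 mm off to the side. The pictures do not show that, so I put it down to the network.

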